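# Right the fallen flux bottle and shut the locker

## Task

The flux bottle has toppled over on the blue mat. Stand it upright on the yellow mark inside the small bench locker and let go of it, then push the locker's blue door shut until it clicks home in its catch. Do not knock or shift the two jars in the locker, nor the solder spool or the screwdriver.

Things in the scene. Friction and masses are not known exactly. Their poses are not given: they have to be found in the camera images.
- bottle: Round dark red flux bottle with a paper band and a white cap, 105 mm tall in all, about 0.12 kg: body 44 mm in diameter up to 70 mm from the base, then a shoulder, then a cap 26 mm in diameter from 82 to 105 mm. Origin: centre of its base; its z axis runs from base to cap along its axis (level while it lies on its side).
- mat: Blue bench mat, 280 mm (x) by 300 mm (y), 3 mm thick, fixed. Origin: centre of its underside. The bottle lies on it.
- locker: Fixed bench locker, outside 180 mm deep (x), 220 wide (y), 212 high; grey floor and sides and clear roof 6 mm thick, clear back; open front (-x face). Origin: centre of its underside, x from front to back; inner floor 6 mm, roof underside 206 mm above it. The roof reaches to the front edge: come in slanted. A catch 16 mm wide hangs under the roof edge at y +85, down to 188 mm.
- mark: Flat round yellow mark, 60 mm in diameter, on the locker's inner floor about 40 mm behind the front edge. Origin: its centre, at floor height; axes as the locker's.
- door (a joint): Blue door, 220 mm wide, 212 high, 10 thick, upright hinge at the front edge on the locker's -y side. Rad: 0 = shut in its catch, grows as it swings out to the front; 1.57 = straight out. Free to swing; a spring catch resists over the last 0.1 rad (5 N at the free edge), then snaps it to 0. Outer face: black grip strip 193 to 207 mm from the hinge, 10 proud, 60 to 140 mm above the bench.
- door_hinge (a point): Point on the door's hinge axis, at the height of the locker's top (212 mm above the bench), in the middle of the door's thickness. Axes as the locker's.
- door_edge (a point): Top corner of the door's free edge on its outer face, 220 mm from the hinge axis.
- jar_white: Bystander: white jar with blue cap, 38 mm in diameter, 60 mm high, in a rear corner of the locker. Origin: centre of its underside.
- jar_green: Bystander: green jar with black cap, 38 mm in diameter, 60 mm high, in the other rear corner of the locker. Origin: centre of its underside.
- spool: Bystander: aluminium solder spool standing on the mat, 52 mm in diameter, 40 mm high. Origin: centre of its underside.
- screwdriver: Bystander: blue-handled screwdriver, 150 mm long, lying on the bench beside the mat. Origin: under its middle; it lies along its x axis.
Things that resemble listed ones, but are neither listed nor needed, are in the scene too. There is more than one size of the bottle; the one meant has the size given above.

How it is judged:
On the way, in this order (a step that is already met when the one before it is completed fails the run):
1. the bottle stands upright on the yellow mark, let go of and at rest, with the door still open (angle between bottle's own z axis and vertical below 0.1 rad and horizontal distance between bottle and mark below 0.02 m and z of bottle in the frame of locker below 0.011 m and linear speed of bottle below 0.02 m/s and contact force between bottle and the fingers below 0.05 N and value of joint door above 0.5 rad), for 0.3 s.
2. the door is pushed shut into its catch (value of joint door below 0.02 rad), for 0.2 s.
At the end, for the whole second after the job is handed in: The bottle stands upright (within 0.1 rad) on the locker floor, its base centre within 20 mm of the mark's centre, released and at rest; the door is seated in its catch (joint below 0.02 rad); both jars, the spool and the screwdriver are within 15 mm of where they were (angle between bottle's own z axis and vertical below 0.1 rad and horizontal distance between bottle and mark below 0.02 m and z of bottle in the frame of locker below 0.011 m and linear speed of bottle below 0.02 m/s and contact force between bottle and the fingers below 0.05 N and value of joint door below 0.02 rad and distance of each of jar_white, jar_green, spool, screwdriver from where it was at the start of the episode below 0.015 m); the robot touches nothing.
It fails at once if a jar or the spool is tipped over (angle between any of jar_white, jar_green, spool's own z axis and vertical above 0.5 rad).
It fails at once if a jar, the spool or the screwdriver is moved more than 30 mm (distance of any of jar_white, jar_green, spool, screwdriver from where it was at the start of the episode above 0.03 m).
It also fails if it takes over 72 s, if anything falls off the work surface, if the arm or the gripper's body presses on something with over 40 N, if the wrist force passes 120 N, or if a joint passes its speed limit or range.

## Robot

A 7-joint arm with a two-finger parallel gripper is mounted at the origin on the work surface. World frame = base frame: x ahead of the robot, y to its left, z up, the work surface at z = 0. Lengths are in m, angles in rad, forces in N, time in s.
With the tool pointing down it reaches from about 0.4 to 0.875 m from the base axis. Payload 19.3 kg.
Tool frame: the origin (TCP) lies at the very end of the fingers, on their centre line; the grasp point (between the pads) lies 19 mm behind it; z points along the fingers, y is the line along which they close (so a half turn about z gives the same grasp; the last joint's range is limited). The gripper opens to 85 mm and grips with 20 to 120 N. Pads are 22 mm wide; open, the fingers measure 114 mm over their backs; the gripper's body (76 mm by 85 mm) begins 54 mm behind the grasp point. The pads swing forward as they close: fully open they stand 13 mm farther back than shut.
Start: joints at [-1.388, 0.521, -0.036, 1.599, 0.021, 1.021, -0.113], TCP at [0.156, 0.605, 0.203] pointing down, gripper open.
Joint ranges: [-2.91, 2.91], [-0.3, 2.13], [-1.5, 1.42], [0.17, 2.43], [-1.26, 4.41], [0.16, 1.93], [-2.52, 2.52]. Speed limits (rad/s): [1.89, 1.89, 2.39, 2.39, 3.01, 3.01, 3.01].

## Interface

Orientations are given as [roll, pitch, yaw] about the fixed x, y, z axes, in that order (R = Rz(yaw) Ry(pitch) Rx(roll)).
In Python, from workcell import observe, grab_frame, job_done gives the robot as it stands.
- The arm moves only by the tool move_arm, never from a script. Its argument "plan" is a list that holds one entry, the list of rows, each a list of 7 numbers: the shift along the tool's x, y, z each as a share of 0.02 m, from -1 to 1, then the turn, a rotation vector about the tool's x, y, z each as a share of 6 degrees, from -1 to 1, then the opening, from -1 (shut) to 1 (fully open). A call has exactly 10 rows; each row shifts and turns the commanded pose from where the row before left it, along the tool's axes as they then stand; what a row does not reach is not made up. A row lasts 1/10 s, in which the tool goes at most 50 mm and 8.59 degrees, less where a joint would pass 70% of its speed; a pose out of reach is approached as far as the arm can. A call with a number of a shift or a turn outside -1 to 1 is refused whole. A call with a gripper value outside its range is refused whole. The fingers move at their own pace and stop on an object; "grip_force" is the grip in N (left out, the last holds). Time passes only in rows, so rows that do not move let the fingers close, or fill a call up. It gives the time, the measured TCP pose, the force, the opening and the grip force at its end, in the units of the state.
- observe(): the state, without advancing time (a new reading comes with each control period).
- grab_frame(name): name is "side" or "top"; returns a dict with "color" (420x560x3 uint8, red, green, blue), "intrinsics" (3x3 intrinsics, pixels), "k1" (the pictures are not rectified: a ray, as slopes to the right and down, at radius r is drawn at 1 + k1 r^2 times it, then the intrinsics apply), "position" and "orientation" of the camera in the world. Camera axes: x right, y down, z forward; pixel columns grow to the right and rows downward; lengths in m; the calibration is good to about 2 mm. A picture is of the moment at which its call begins. There is no depth.
- job_done(): hands the job in; it is judged then, once.
The state is a dict: "clock": time; "qpos": joint angles; "qd": joint speeds; "joint_efforts": joint torques, N m; "position": TCP position; "tool_rot": TCP orientation; "force": force on the tool from outside, world axes, zero at the start; "moment": the same for the moment, N m; "grip_width": finger opening in m; "finger_force": force on a finger pad.
Only numpy, scipy, OpenCV 4.12 (cv2) and the standard library are available. Lean on these libraries where they do the work, as an engineer would, in place of code of your own. Each camera call takes 0.05 s, during which the arm holds its last target. There are 200 camera calls.

## Working session

There is one attempt and no reset: what is moved stays moved. The work goes in short steps, Python scripts to look and compute and a tool call to move; the robot and the scene stay as the last step left them, time stands still between calls to the robot, and variables do not carry over. Pictures are saved under pics/ and viewed, at most 10 in all, crops included, and the job is handed in when it is done.

Besides the shell and the picture viewer there is one more tool, called after "Call:" as name(argument=value, ...) on one line, values as JSON. move_arm: Moves the arm, as the interface text tells. Shift numbers are shares of 0.02 m and turn numbers shares of 6 degrees, none past 1 either way. Its arguments: {"type":"object","properties":{"plan":{"type":"array"},"grip_force":{"type":"number"}},"required":["plan"]}

```bash
ls; mkdir -p pics
cat > h.py <<'E'
import numpy as np, cv2
from scipy.spatial.transform import Rotation as R
def cam(f):
    o=np.array(f["orientation"],float)
    M=o if o.shape==(3,3) else (R.from_euler('xyz',o).as_matrix() if o.size==3 else R.from_quat(o).as_matrix())
    return np.array(f["intrinsics"],float),float(f["k1"]),np.array(f["position"],float),M
def ray(f,u,v):
    K,k,p,M=cam(f)
    d=np.array([(u-K[0,2])/K[0,0],(v-K[1,2])/K[1,1]]); s=d.copy()
    for _ in range(30): s=d/(1+k*(s@s))
    w=M@np.array([s[0],s[1],1]); return p,w/np.linalg.norm(w)
def atz(f,u,v,z):
    p,w=ray(f,u,v); return p+w*(z-p[2])/w[2]
def proj(f,P):
    K,k,p,M=cam(f); c=(np.atleast_2d(P)-p)@M; s=c[:,:2]/c[:,2:]
    s=s*(1+k*(s**2).sum(1,keepdims=True)); return s*[K[0,0],K[1,1]]+K[:2,2]
def tri(f1,a,f2,b):
    p1,d1=ray(f1,*a);p2,d2=ray(f2,*b)
    t=np.linalg.lstsq(np.c_[d1,-d2],p2-p1,rcond=None)[0]
    A=p1+d1*t[0];B=p2+d2*t[1];return (A+B)/2,np.linalg.norm(A-B)
E
python3 - <<'E'
from workcell import *
import cv2,pickle
print(observe())
for n in("side","top"):
    f=grab_frame(n); pickle.dump(f,open(n+'0.pkl','wb'))
    print(n,{k:v for k,v in f.items() if k!='color'})
    cv2.imwrite(f'pics/{n}0.png',cv2.resize(f['color'][...,::-1],(800,600),interpolation=cv2.INTER_CUBIC))
E
```

```text
pics
{'clock': 0.0, 'qpos': array([-1.38822163,  0.52201182, -0.03634796,  1.60004575,  0.02121743,
        1.02111305, -0.11283346]), 'qd': array([-0.00042841, -0.00165827,  0.00165893,  0.00127455,  0.00056117,
        0.00113008, -0.00012918]), 'joint_efforts': array([ 1.63746241e-03, -9.27082300e+01,  1.98024295e+00, -3.69943929e+01,
        1.78716896e-02,  8.14045896e-03,  7.54674420e-05]), 'position': array([0.15624132, 0.60474358, 0.20221339]), 'tool_rot': array([-3.14040387e+00,  9.17252451e-05,  2.88880220e+00]), 'force': array([-0.70877875,  0.41485502, -0.20507795]), 'moment': array([-0.01176812, -0.0311551 ,  0.02781193]), 'finger_force': 0.0, 'grip_width': 0.08523991829818689}
side {'intrinsics': array([[516.91208584,   0.        , 280.2101574 ],
       [  0.        , 516.91208584, 208.32512439],
       [  0.        ,   0.        ,   1.        ]]), 'k1': -0.03408856705414169, 'position': array([0.14462313, 0.12246215, 1.33104251]), 'orientation': array([-2.80826214,  0.00421609, -1.41272524])}
top {'intrinsics': array([[466.88969691,   0.        , 276.28827211],
       [  0.        , 466.88969691, 212.09158285],
       [  0.        ,   0.        ,   1.        ]]), 'k1': -0.046659459660135426, 'position': array([0.24084788, 0.16591399, 1.45897018]), 'orientation': array([-2.91932764, -0.00646628, -1.55192094])}
```

View pics/side0.png

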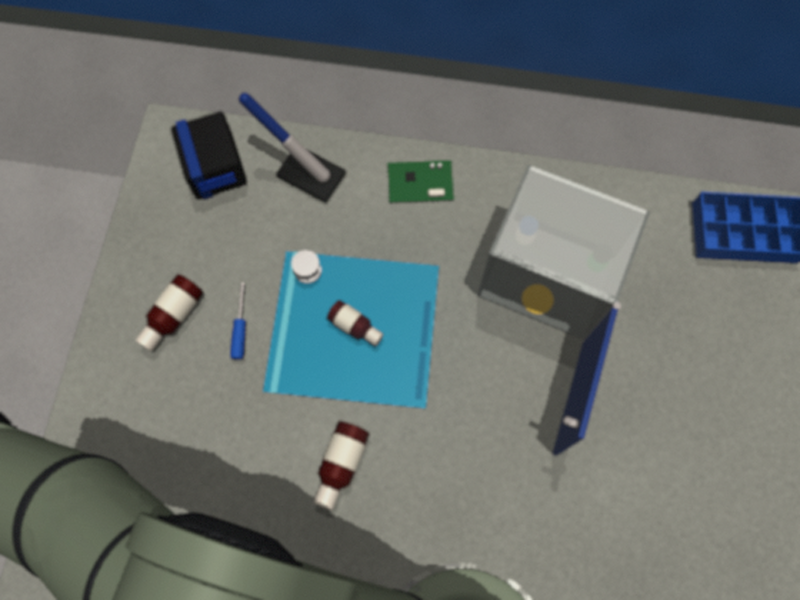

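View pics/top0.png

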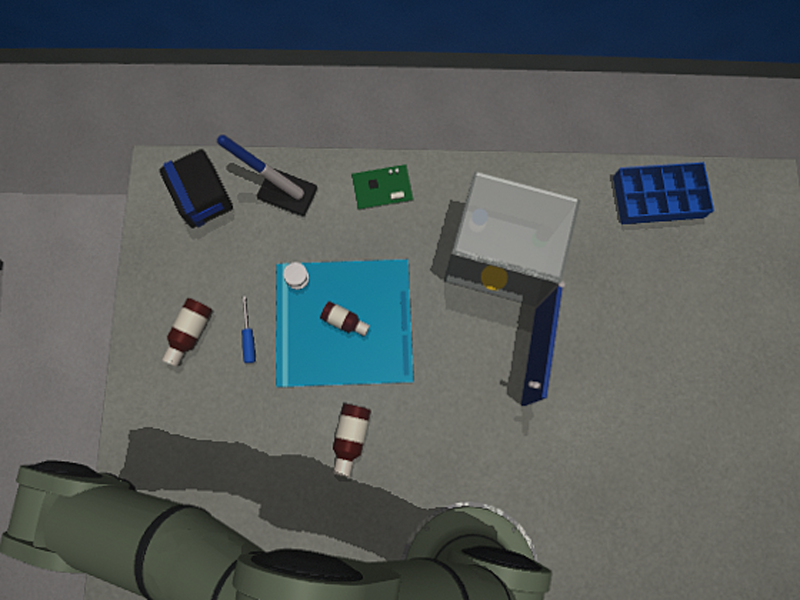

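The side picture (800 px) shows the bottle at (355,323), locker with mark at (538,300), and door out to (570,445). The top picture shows the bottle at (345,320), mark at (494,277), door from (560,288) to (535,400), and spool at (296,276). I'll enlarge these.

Run:
```python
import pickle,cv2,numpy as np
def crop(n,x,y,w,h,s):
    c=pickle.load(open(n+'0.pkl','rb'))['color'][y:y+h,x:x+w,::-1]
    c=cv2.resize(c,None,fx=s,fy=s,interpolation=cv2.INTER_CUBIC)
    for i in range(0,w,10): cv2.putText(c,str(x+i),(i*s,8),0,.28,(255,255,255),1) if i%20==0 else 0; c[:5 if i%20 else 12,i*s]=(0,255,255)
    for i in range(0,h,10): cv2.putText(c,str(y+i),(6,i*s+3),0,.28,(255,255,255),1) if i%20==0 else 0; c[i*s,:5]=(0,255,255)
    return c
cv2.imwrite('pics/topc.png',crop('top',300,110,120,180,1*5)[:,:][:900] if 0 else np.hstack([crop('top',300,115,110,175,3), crop('top',190,180,110,175,3)]))
cv2.imwrite('pics/sidec.png',np.hstack([crop('side',325,110,130,210,2)[:420],crop('side',190,170,130,210,2)]))
```

```text
(no output)
```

View pics/topc.png

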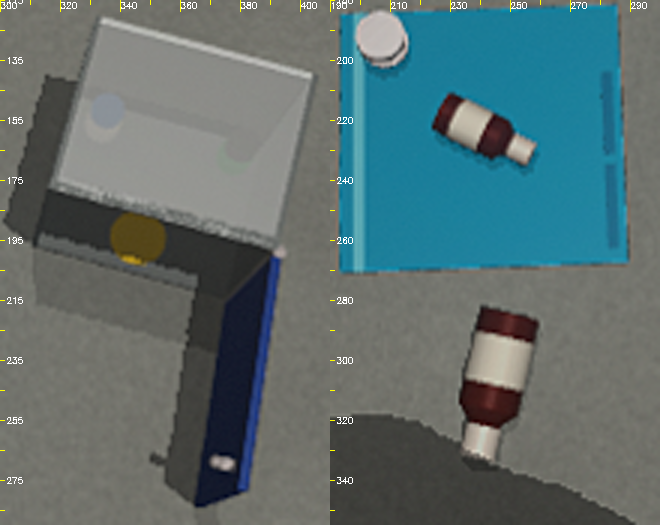

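View pics/sidec.png

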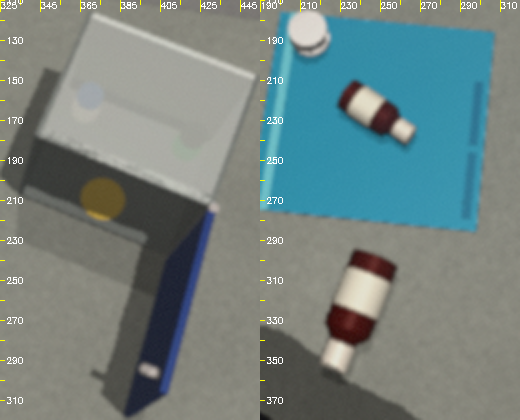

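Run:
```python
import pickle; from h import *
T=pickle.load(open('top0.pkl','rb'));S=pickle.load(open('side0.pkl','rb'))
def t1(a,b):return 300+a/3,115+b/3
def t2(a,b):return 190+(a-330)/3,180+b/3
def s1(a,b):return 325+a/2,110+b/2
def s2(a,b):return 190+(a-260)/2,170+b/2
np.set_printoptions(precision=4,suppress=True)
def show(n,z,*ps): print(n,*[atz(T if k=='t' else S,*p,z)[:2] for k,p in ps])
show('FL',.212,('t',t1(52,187)),('s',s1(37,137)))
show('FR',.212,('t',t1(275,248)),('s',s1(208,207)))
show('BL',.212,('t',t1(102,18)),('s',s1(93,14)))
show('BR',.212,('t',t1(314,76)),('s',s1(256,77)))
show('mark',.006,('t',t1(138,238)),('s',s1(102,200)))
show('base',.025,('t',t2(442,111)),('s',s2(347,96)))
show('cap',.025,('t',t2(529,153)),('s',s2(407,133)))
show('spool',.04,('t',t2(381,38)),('s',s2(308,32)))
show('hinge',.212,('t',t1(277,258)),('s',s1(212,210)))
show('dedge',.212,('t',t1(243,490)),('s',s1(166,392)))
show('big',.03,('t',t2(509,315)),('t',t2(480,458)))
```

```text
FL [0.6244 0.0506] [0.6225 0.0536]
FR [ 0.5702 -0.1556] [ 0.5672 -0.1499]
BL [0.7945 0.0024] [0.7946 0.0049]
BR [ 0.7403 -0.1994] [ 0.7407 -0.1966]
mark [ 0.6326 -0.061 ] [ 0.6326 -0.057 ]
base [0.5461 0.3162] [0.5441 0.3175]
cap [0.5033 0.2239] [0.5062 0.2301]
spool [0.6199 0.3819] [0.6202 0.3839]
hinge [ 0.5607 -0.1571] [ 0.5643 -0.1547]
dedge [ 0.3475 -0.1193] [ 0.3495 -0.1189]
big [0.3356 0.2392] [0.1943 0.2637]
```

```bash
cat >> h.py <<'E'
def frame(head,th,grasp=True):
    """head deg: x-heading at grasp (towards base) / tool heading at place; th deg slant"""
    a=np.array([np.cos(np.radians(head)),np.sin(np.radians(head)),0]);up=np.array([0,0,1.]);t=np.radians(th)
    if grasp: x=np.cos(t)*a+np.sin(t)*up; z=np.sin(t)*a-np.cos(t)*up
    else: x=-np.sin(t)*a-np.cos(t)*up; z=np.cos(t)*a-np.sin(t)*up
    return np.c_[x,np.cross(z,x),z]
def rows(p0,R0,p1,R1,n):
    s=R.from_matrix(R0.T@R1).as_rotvec()/n
    M=sum(R.from_rotvec(s*i).as_matrix() for i in range(n))
    V=np.linalg.solve(M,R0.T@(np.array(p1)-p0))
    mid=p0+R0@sum(R.from_rotvec(s*i).as_matrix() for i in range(n//2))@V
    print(n,'rows',np.round(np.r_[V/.02,np.degrees(s)/6],2).tolist(),'mid',mid.round(3))
def now():
    from workcell import observe
    o=observe(); return o,np.array(o['position']),R.from_euler('xyz',o['tool_rot']).as_matrix()
E
python3 - <<'E'
from h import *
o,p,Rm=now(); G=frame(66,35); g=np.array([.528,.279,.025])+.016*G[:,2]
pre=g-.11*G[:,2]; print(pre,g)
for n in(20,30): rows(p,Rm,pre,G,n)
E
```

```text
[0.50607031 0.22974511 0.10200029] [0.53173271 0.28738381 0.01189357]
20 rows [-1.45, 0.32, -0.13, -0.25, 0.21, 0.8] mid [0.42  0.488 0.198]
30 rows [-0.96, 0.22, -0.09, -0.17, 0.14, 0.53] mid [0.42  0.488 0.198]
```

Call:
move_arm(plan=[[[-0.96,0.22,-0.09,-0.17,0.14,0.53,1],[-0.96,0.22,-0.09,-0.17,0.14,0.53,1],[-0.96,0.22,-0.09,-0.17,0.14,0.53,1],[-0.96,0.22,-0.09,-0.17,0.14,0.53,1],[-0.96,0.22,-0.09,-0.17,0.14,0.53,1],[-0.96,0.22,-0.09,-0.17,0.14,0.53,1],[-0.96,0.22,-0.09,-0.17,0.14,0.53,1],[-0.96,0.22,-0.09,-0.17,0.14,0.53,1],[-0.96,0.22,-0.09,-0.17,0.14,0.53,1],[-0.96,0.22,-0.09,-0.17,0.14,0.53,1]]], grip_force=40)

```text
clock: 1.1
position: [0.3443, 0.5504, 0.2083]
tool_rot: [3.011, -0.188, 2.341]
force: [0.7, 0.2, 0.8]
grip_width: 0.0852
finger_force: 0.0
```

Call:
move_arm(plan=[[[-0.96,0.22,-0.09,-0.17,0.14,0.53,1],[-0.96,0.22,-0.09,-0.17,0.14,0.53,1],[-0.96,0.22,-0.09,-0.17,0.14,0.53,1],[-0.96,0.22,-0.09,-0.17,0.14,0.53,1],[-0.96,0.22,-0.09,-0.17,0.14,0.53,1],[-0.96,0.22,-0.09,-0.17,0.14,0.53,1],[-0.96,0.22,-0.09,-0.17,0.14,0.53,1],[-0.96,0.22,-0.09,-0.17,0.14,0.53,1],[-0.96,0.22,-0.09,-0.17,0.14,0.53,1],[-0.96,0.22,-0.09,-0.17,0.14,0.53,1]]])

```text
clock: 2.1
position: [0.4738, 0.4078, 0.1769]
tool_rot: [2.997, -0.415, 1.788]
force: [-0.2, -0.0, -0.1]
grip_width: 0.0854
finger_force: 0.0
```

Run:
```python
from h import *
o,p,Rm=now(); G=frame(66,35); g=np.array([.528,.279,.025])+.016*G[:,2]
pre=g-.11*G[:,2]; print(p,o['tool_rot'],o['qpos'],o['clock'])
for n in(10,): rows(p,Rm,pre,G,n)
```

```text
[0.47377473 0.40781914 0.17692476] [ 2.99709648 -0.414787    1.78770218] [-0.62241251  0.43760229 -0.00979471  1.92757292 -0.61768328  0.55120329
  0.0512163 ] 2.1
10 rows [-0.96, 0.22, -0.09, -0.16, 0.14, 0.54] mid [0.504 0.319 0.145]
```

Call:
move_arm(plan=[[[-0.96,0.22,-0.09,-0.16,0.14,0.54,1],[-0.96,0.22,-0.09,-0.16,0.14,0.54,1],[-0.96,0.22,-0.09,-0.16,0.14,0.54,1],[-0.96,0.22,-0.09,-0.16,0.14,0.54,1],[-0.96,0.22,-0.09,-0.16,0.14,0.54,1],[-0.96,0.22,-0.09,-0.16,0.14,0.54,1],[-0.96,0.22,-0.09,-0.16,0.14,0.54,1],[-0.96,0.22,-0.09,-0.16,0.14,0.54,1],[-0.96,0.22,-0.09,-0.16,0.14,0.54,1],[-0.96,0.22,-0.09,-0.16,0.14,0.54,1]]])

```text
clock: 3.1
position: [0.5055, 0.2342, 0.104]
tool_rot: [3.141, -0.603, 1.168]
force: [0.9, -0.8, -1.9]
grip_width: 0.0854
finger_force: 0.0
```

Run:
```python
from h import *
from workcell import *
o,p,Rm=now(); G=frame(66,35); g=np.array([.528,.279,.025])+.016*G[:,2]
print(p,g-.11*G[:,2],o['tool_rot'],o['qpos'],o['clock'])
rows(p,Rm,g,G,10)
S=grab_frame('side');T=grab_frame('top')
c=[cv2.resize(f['color'][y:y+200,x:x+190,::-1],None,fx=2,fy=2,interpolation=cv2.INTER_CUBIC) for f,x,y in((T,170,140),(S,170,120))]
cv2.imwrite('pics/pre.png',np.hstack(c))
```

```text
[0.50549127 0.23421412 0.10402536] [0.50607031 0.22974511 0.10200029] [ 3.14088086 -0.60257213  1.16807665] [ 0.15801437  0.54637152 -0.52117913  2.20333717 -1.24957369  0.21763114
  0.55240969] 3.1
10 rows [-0.02, 0.01, 0.55, -0.01, 0.01, 0.01] mid [0.518 0.261 0.058]
```

View pics/pre.png

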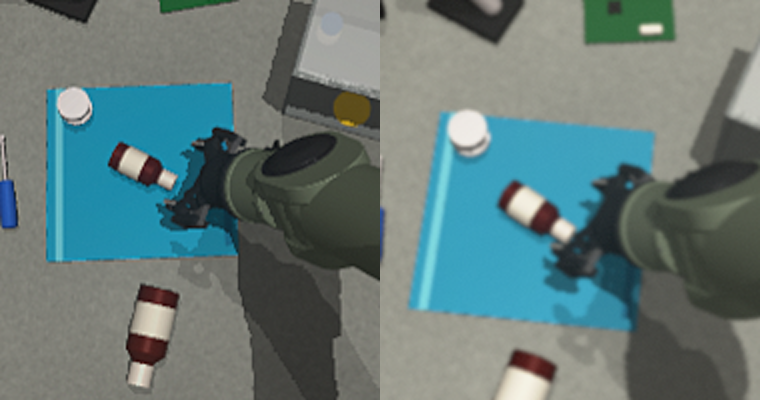

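The picture shows the open gripper behind the cap and lined up with the bottle (top crop, fingers at (215,140) and (190,205)), so I'll advance.

Call:
move_arm(plan=[[[-0.02,0.01,0.55,-0.01,0.01,0.01,1],[-0.02,0.01,0.55,-0.01,0.01,0.01,1],[-0.02,0.01,0.55,-0.01,0.01,0.01,1],[-0.02,0.01,0.55,-0.01,0.01,0.01,1],[-0.02,0.01,0.55,-0.01,0.01,0.01,1],[-0.02,0.01,0.55,-0.01,0.01,0.01,1],[-0.02,0.01,0.55,-0.01,0.01,0.01,1],[-0.02,0.01,0.55,-0.01,0.01,0.01,1],[0,0,0,0,0,0,1],[0,0,0,0,0,0,1]]])

```text
clock: 4.2
position: [0.5394, 0.2708, 0.0482]
tool_rot: [-3.108, -0.59, 1.161]
force: [-1.0, -0.7, 0.5]
grip_width: 0.0853
finger_force: 0.0
```

Run:
```python
from h import *
o,p,Rm=now(); G=frame(66,35); g=np.array([.528,.279,.025])+.016*G[:,2]
print(p,g,o['tool_rot'],o['qpos'],o['force'])
rows(p,Rm,g,G,3)
```

```text
[0.5393797  0.2707643  0.04823786] [0.53173271 0.28738381 0.01189357] [-3.10786332 -0.58961423  1.16101412] [ 0.08161791  0.70670602 -0.50664018  2.09491597 -1.26291995  0.16171008
  0.57259764] [-0.9682999  -0.65230696  0.52643814]
3 rows [-0.17, -0.21, 0.62, -0.12, 0.07, 0.02] mid [0.537 0.276 0.036]
```

The left-leaning wrist hits the joint 5 and 6 limits. I'll back out and go round to the other wrist branch (q5 near π), with a half-turned grasp and a 45° slant.

```bash
cat >> h.py <<'E'
def lean(psi,head,l):
    h=np.radians(head); ax=np.array([-np.sin(h),np.cos(h),0])
    return R.from_rotvec(-ax*np.radians(l)).as_matrix()@R.from_euler('xyz',[np.pi,0,np.radians(psi)]).as_matrix()
E
python3 - <<'E'
from h import *
o,p,Rm=now()
print(np.abs(lean(246,66,45)-frame(66,45)@np.diag([-1,-1,1])).max())
u=np.array([np.cos(np.radians(-114)),np.sin(np.radians(-114)),0])
G=lean(246,66,45); gp=np.r_[.546,.320,.025]+.052*u; g=gp+.013*G[:,2]; pre=g-.11*G[:,2]
W=[(p-.13*Rm[:,2],Rm),([.48,.15,.27],lean(110,17,0)),([.5,.13,.27],lean(150,-45,45)),([.5,.12,.24],lean(195,5,60)),(pre,G)]
print(g,pre,gp)
for (n,(a,A)) in zip((10,10,10,10,20),W): rows(p,Rm,a,A,n); p,Rm=np.array(a),A
E
```

```text
2.220446049250313e-16
[0.52858858 0.2808933  0.01580761] [0.49695189 0.20983614 0.09358936] [0.52484969 0.27249564 0.025     ]
10 rows [0.0, -0.0, -0.65, 0.0, 0.0, 0.0] mid [0.527 0.237 0.102]
10 rows [-0.08, -0.13, -0.64, 0.18, -0.55, -0.69] mid [0.493 0.171 0.209]
10 rows [-0.14, 0.02, 0.05, -0.07, -0.76, -0.63] mid [0.488 0.138 0.267]
10 rows [0.11, -0.03, 0.11, -0.59, -0.37, -0.43] mid [0.498 0.125 0.255]
20 rows [0.19, 0.23, 0.32, -0.41, 0.08, -0.23] mid [0.515 0.166 0.167]
```

Call:
move_arm(plan=[[[0,0,-0.9,0,0,0,1],[0,0,-0.9,0,0,0,1],[0,0,-0.9,0,0,0,1],[0,0,-0.9,0,0,0,1],[0,0,-0.9,0,0,0,1],[0,0,-0.9,0,0,0,1],[0,0,-0.9,0,0,0,1],[0,0,-0.2,0,-0.3,-0.3,1],[0,0,0,0.2,-0.5,-0.7,1],[0,0,0,0.2,-0.5,-0.7,1]]])

```text
clock: 5.2
position: [0.5148, 0.2017, 0.157]
tool_rot: [3.113, -0.451, 1.368]
force: [-0.7, -0.1, -0.3]
grip_width: 0.0853
finger_force: 0.0
```

Run:
```python
from h import *
o,p,Rm=now(); print(p,o['qpos'])
for (n,(a,A)) in zip((10,10),[([.48,.15,.27],lean(110,17,0)),([.5,.13,.27],lean(150,-45,45))]): rows(p,Rm,a,A,n); p,Rm=np.array(a),A
```

```text
[0.51479629 0.20166384 0.15703494] [-0.16568811  0.40872673 -0.08550444  2.05543573 -0.71041614  0.56595935
  0.13672478]
10 rows [-0.11, -0.15, -0.62, 0.14, -0.41, -0.52] mid [0.494 0.172 0.211]
10 rows [-0.14, 0.02, 0.05, -0.07, -0.76, -0.63] mid [0.488 0.138 0.267]
```

Call:
move_arm(plan=[[[-0.1,-0.15,-0.62,0.14,-0.41,-0.52,1],[-0.1,-0.15,-0.62,0.14,-0.41,-0.52,1],[-0.1,-0.15,-0.62,0.14,-0.41,-0.52,1],[-0.1,-0.15,-0.62,0.14,-0.41,-0.52,1],[-0.1,-0.15,-0.62,0.14,-0.41,-0.52,1],[-0.1,-0.15,-0.62,0.14,-0.41,-0.52,1],[-0.1,-0.15,-0.62,0.14,-0.41,-0.52,1],[-0.1,-0.15,-0.62,0.14,-0.41,-0.52,1],[-0.1,-0.15,-0.62,0.14,-0.41,-0.52,1],[-0.1,-0.15,-0.62,0.14,-0.41,-0.52,1]]])

```text
clock: 6.2
position: [0.4802, 0.1518, 0.2703]
tool_rot: [3.138, -0.002, 1.915]
force: [0.2, 0.5, 0.2]
grip_width: 0.0854
finger_force: 0.0
```

Call:
move_arm(plan=[[[-0.14,0.02,0.05,-0.07,-0.76,-0.63,1],[-0.14,0.02,0.05,-0.07,-0.76,-0.63,1],[-0.14,0.02,0.05,-0.07,-0.76,-0.63,1],[-0.14,0.02,0.05,-0.07,-0.76,-0.63,1],[-0.14,0.02,0.05,-0.07,-0.76,-0.63,1],[-0.14,0.02,0.05,-0.07,-0.76,-0.63,1],[-0.14,0.02,0.05,-0.07,-0.76,-0.63,1],[-0.14,0.02,0.05,-0.07,-0.76,-0.63,1],[-0.14,0.02,0.05,-0.07,-0.76,-0.63,1],[-0.14,0.02,0.05,-0.07,-0.76,-0.63,1]]])

```text
clock: 7.2
position: [0.5008, 0.1319, 0.27]
tool_rot: [-2.901, 0.754, 2.706]
force: [0.4, 0.8, -0.7]
grip_width: 0.0849
finger_force: 0.0
```

Run:
```python
from h import *
o,p,Rm=now(); print(p,o['qpos'])
rows(p,Rm,[.5,.13,.27],lean(150,-45,45),10)
rows(p,Rm,[.5,.12,.24],lean(195,5,60),10)
```

```text
[0.50081152 0.13194021 0.26997351] [-0.92699255  0.2925922   0.03527222  2.0926786   0.90813782  1.08103132
 -0.4361645 ]
10 rows [-0.0, -0.01, 0.0, 0.0, 0.0, -0.01] mid [0.5   0.131 0.27 ]
10 rows [0.12, -0.04, 0.11, -0.59, -0.37, -0.44] mid [0.498 0.126 0.255]
```

Call:
move_arm(plan=[[[0.12,-0.04,0.11,-0.59,-0.37,-0.44,1],[0.12,-0.04,0.11,-0.59,-0.37,-0.44,1],[0.12,-0.04,0.11,-0.59,-0.37,-0.44,1],[0.12,-0.04,0.11,-0.59,-0.37,-0.44,1],[0.12,-0.04,0.11,-0.59,-0.37,-0.44,1],[0.12,-0.04,0.11,-0.59,-0.37,-0.44,1],[0.12,-0.04,0.11,-0.59,-0.37,-0.44,1],[0.12,-0.04,0.11,-0.59,-0.37,-0.44,1],[0.12,-0.04,0.11,-0.59,-0.37,-0.44,1],[0.12,-0.04,0.11,-0.59,-0.37,-0.44,1]]])

```text
clock: 8.2
position: [0.4942, 0.1222, 0.1992]
tool_rot: [-2.527, 0.792, -2.764]
force: [-1.0, -0.8, -0.8]
grip_width: 0.0856
finger_force: 0.0
```

Run:
```python
from h import *
o,p,Rm=now(); print(p,o['qpos'])
G=lean(246,66,45); pre=np.r_[.497,.2098,.0936]
rows(p,Rm,[.49,.17,.18],lean(222,36,55),10);rows(p,Rm,pre,G,20)
```

```text
[0.49418    0.12215048 0.19922504] [-0.32224485  0.49460412 -0.81774863  2.43223487  1.55025705  1.30185822
 -0.65213158]
10 rows [-0.01, 0.26, 0.05, -0.76, -0.24, -0.19] mid [0.497 0.146 0.188]
20 rows [0.06, 0.26, 0.24, -0.55, -0.08, -0.26] mid [0.514 0.161 0.143]
```

Run:
```python
from h import *
o,p,Rm=now()
G=lean(246,66,45)
rows(p,Rm,[.54,.20,.2],lean(222,36,50),10);rows(np.r_[.54,.20,.2],lean(222,36,50),[.5286,.281,.12],G,10)
```

```text
10 rows [-0.28, 0.31, 0.19, -0.76, -0.17, -0.23] mid [0.525 0.157 0.197]
10 rows [0.09, 0.32, 0.47, -0.37, 0.06, -0.24] mid [0.54  0.241 0.16 ]
```

Call:
move_arm(plan=[[[-0.28,0.31,0.19,-0.76,-0.17,-0.23,1],[-0.28,0.31,0.19,-0.76,-0.17,-0.23,1],[-0.28,0.31,0.19,-0.76,-0.17,-0.23,1],[-0.28,0.31,0.19,-0.76,-0.17,-0.23,1],[-0.28,0.31,0.19,-0.76,-0.17,-0.23,1],[-0.28,0.31,0.19,-0.76,-0.17,-0.23,1],[-0.28,0.31,0.19,-0.76,-0.17,-0.23,1],[-0.28,0.31,0.19,-0.76,-0.17,-0.23,1],[-0.28,0.31,0.19,-0.76,-0.17,-0.23,1],[-0.28,0.31,0.19,-0.76,-0.17,-0.23,1]]])

```text
clock: 9.2
position: [0.5424, 0.2032, 0.1735]
tool_rot: [-2.879, 0.75, -2.359]
force: [-0.1, 1.1, -1.2]
grip_width: 0.0852
finger_force: 0.0
```

Run:
```python
from h import *
o,p,Rm=now(); print(o['qpos'])
rows(p,Rm,[.54,.20,.2],lean(222,36,50),10)
rows(p,Rm,[.5286,.281,.12],lean(246,66,45),10)
```

```text
[ 0.58709033  0.818563   -1.48668648  2.40212777  2.01848673  0.93804492
  0.04508765]
10 rows [-0.08, -0.02, -0.1, -0.14, -0.11, 0.02] mid [0.541 0.202 0.187]
10 rows [-0.02, 0.34, 0.34, -0.49, -0.07, -0.25] mid [0.542 0.242 0.145]
```

```bash
cat > kin.py <<'E'
import numpy as np, itertools, json
from scipy.spatial.transform import Rotation as R
from scipy.optimize import least_squares
def rz(a): c,s=np.cos(a),np.sin(a); return np.array([[c,-s,0],[s,c,0],[0,0,1]])
def ry(a): c,s=np.cos(a),np.sin(a); return np.array([[c,0,s],[0,1,0],[-s,0,c]])
# prm: o1,o7,d1,d3,d5,d7,a1,a3,a4,a6
def fk(q,prm,sg):
    o1,o7,d1,d3,d5,d7,a1,a3,a4,a6=prm; s1,s3,s5,s7=sg
    M=rz(s1*q[0]+o1); p=M@[a1,0,d1]
    M=M@ry(q[1])@rz(s3*q[2]); p=p+M@[a3,0,d3]
    M=M@ry(q[3]); p=p+M@[a4,0,0]; M=M@rz(s5*q[4]); p=p+M@[0,0,d5]
    M=M@ry(q[5]); p=p+M@[a6,0,0]; M=M@rz(s7*q[6]+o7); p=p+M@[0,0,d7]
    return p,M
D=[([-1.38822163,0.52201182,-0.03634796,1.60004575,0.02121743,1.02111305,-0.11283346],[.15624,.60474,.20221],[-3.1404,0,2.8888]),
([-0.62241251,0.43760229,-0.00979471,1.92757292,-0.61768328,0.55120329,0.0512163],[.47377,.40782,.17692],[2.9971,-.41479,1.7877]),
([0.15801437,0.54637152,-0.52117913,2.20333717,-1.24957369,0.21763114,0.55240969],[.50549,.23421,.10403],[3.14088,-.60257,1.16808]),
([0.08161791,0.70670602,-0.50664018,2.09491597,-1.26291995,0.16171008,0.57259764],[.53938,.27076,.04824],[-3.10786,-.58961,1.16101]),
([-0.16568811,0.40872673,-0.08550444,2.05543573,-0.71041614,0.56595935,0.13672478],[.5148,.20166,.15703],[3.113,-.451,1.368]),
([-0.92699255,0.2925922,0.03527222,2.0926786,0.90813782,1.08103132,-0.4361645],[.50081,.13194,.26997],[-2.901,.754,2.706]),
([-0.32224485,0.49460412,-0.81774863,2.43223487,1.55025705,1.30185822,-0.65213158],[.49418,.12215,.19923],[-2.527,.792,-2.764]),
([0.58709033,0.818563,-1.48668648,2.40212777,2.01848673,0.93804492,0.04508765],[.5424,.2032,.1735],[-2.879,.75,-2.359])]
def res(x,sg):
    e=[]
    for q,p,r in D:
        P,M=fk(q,x,sg); e+=list(P-p)+list(.3*(M-R.from_euler('xyz',r).as_matrix()).ravel())
    return np.array(e)
if __name__=='__main__':
    best=None
    for sg in itertools.product((1,-1),repeat=4):
        for o1 in (0,1.5,3,-1.5):
          for o7 in(0,1.5,3,-1.5):
            s=least_squares(res,[o1,o7,.35,.4,.4,.2,0,0,0,0],args=(sg,),max_nfev=60)
            if best is None or s.cost<best[0]: best=(s.cost,sg,s.x)
    print(best[0],best[1],best[2].round(4),np.abs(res(best[2],best[1])).max())
    json.dump([list(best[2]),best[1]],open('kin.json','w'))
E
time python3 kin.py
```

```text
0.0028113332602688057 (-1, -1, -1, -1) [-0.0587  1.5235  0.3348  0.492   0.4001  0.3841  0.0206 -0.0338 -0.0192
 -0.0272] 0.0326852506034741
real	1m24.050s
user	1m24.513s
sys	0m0.116s
```

```bash
cat > kin2.py <<'E'
from kin import *
sg=(-1,-1,-1,-1)
def fk2(q,x):
    o=x[:7]; t=x[7:].reshape(6,3)
    M=np.eye(3);p=np.zeros(3)
    ang=[-q[0],q[1],-q[2],q[3],-q[4],q[5],-q[6]]
    T=[t[0],None,t[1],t[2],t[3],t[4],t[5]]
    for i in range(7):
        M=M@(rz if i%2==0 else ry)(ang[i]+o[i])
        if T[i] is not None: p=p+M@T[i]
    return p,M
def res2(x,x0,w):
    e=[]
    for q,p,r in D:
        P,M=fk2(q,x); e+=list(P-p)+list(.3*(M-R.from_euler('xyz',r).as_matrix()).ravel())
    return np.r_[e,w*(x-x0)]
if __name__=='__main__':
    x0=np.zeros(25); x0[6]=np.pi/2
    x0[9]=.34;x0[12]=.49;x0[18]=.4;x0[24]=.37
    s=least_squares(res2,x0,args=(x0,.003))
    e=res2(s.x,x0,0)[:96].reshape(8,12)
    print(s.x[:7].round(4));print(s.x[7:].reshape(6,3).round(4)); print(np.abs(e[:,:3]).max(1).round(4),np.abs(e[:,3:]).max(1).round(4)/.3)
    np.save('kin.npy',s.x)
E
python3 kin2.py
```

```text
[-4.0000e-04 -2.0000e-04  3.0000e-04  1.0000e-04 -0.0000e+00 -0.0000e+00
  1.5708e+00]
[[ 1.000e-04 -2.110e-02  3.205e-01]
 [-1.000e-04 -1.880e-02  5.297e-01]
 [ 2.000e-04 -1.880e-02  1.040e-02]
 [-2.000e-04 -3.000e-04  4.104e-01]
 [ 1.000e-04 -3.000e-04 -6.700e-03]
 [ 2.000e-04  2.000e-04  3.633e-01]]
[0.     0.     0.     0.     0.     0.0001 0.     0.    ] [0.         0.         0.         0.         0.00033333 0.00033333
 0.00033333 0.00033333]
```

```bash
cat > ik.py <<'E'
from kin2 import *
from h import frame
X=np.load('kin.npy')
lo=np.array([-2.91,-.3,-1.5,.17,-1.26,.16,-2.52]);hi=np.array([2.91,2.13,1.42,2.43,4.41,1.93,2.52])
mid=(lo+hi)/2;hw=(hi-lo)/2
def ik(p,M,seeds=12,w=.003,q0=None,rng=np.random.default_rng(0)):
    best=None
    def f(q):
        P,N=fk2(q,X); return np.r_[(P-p)*5,R.from_matrix(N.T@M).as_rotvec(),w*((q-mid)/hw)**3 if q0 is None else w*(q-q0)]
    for k in range(seeds):
        s=least_squares(f,q0 if (q0 is not None and k==0) else rng.uniform(lo+.05,hi-.05),bounds=(lo,hi),max_nfev=80)
        e=np.linalg.norm(f(s.x)[:6]); m=(1-np.abs((s.x-mid)/hw)).min()
        if e<.01:
            sc=m if q0 is None else -np.linalg.norm(s.x-q0)
            if best is None or sc>best[0]: best=(sc,s.x,m,e)
    return best
F=np.diag([-1.,-1,1])
E
cat > srch.py <<'E'
from ik import *
u=np.array([np.cos(np.radians(-114)),np.sin(np.radians(-114)),0])
gp=np.r_[.546,.320,.025]+.052*u
for th in(35,45,50):
  for fl in(0,1):
    G=frame(66,th)@(F if fl else np.eye(3)); b=ik(gp+.013*G[:,2],G)
    if b: print('grasp',th,fl,b[2].round(3),b[1].round(2))
    for hd in(-30,-15,0):
        P=frame(hd,th,False)@(F if fl else np.eye(3)); b=ik(np.r_[.633,-.06,.06]+.013*P[:,2],P)
        if b: print(' place',th,fl,hd,b[2].round(3),b[1].round(2))
E
python3 srch.py
```

```text
grasp 35 0 0.127 [ 0.52  1.14 -1.22  2.14  1.75  0.52 -2.2 ]
 place 35 0 -30 0.142 [ 0.43  1.11 -1.02  2.27  2.23  1.58 -0.91]
 place 35 0 -15 0.061 [ 0.44  0.98 -0.81  2.36  2.51  1.29 -0.95]
 place 35 0 0 0.058 [ 0.83  1.14 -1.06  2.36  2.72  1.12 -0.51]
grasp 35 1 0.233 [ 0.48  1.09 -1.16  2.14  1.77  0.44  0.89]
 place 35 1 -30 0.108 [-0.4   0.84  0.06  2.31  2.28  0.93  1.53]
 place 35 1 -15 0.046 [ 0.09  0.85 -0.36  2.38  2.6   1.13  1.82]
 place 35 1 0 0.035 [ 0.26  0.84 -0.32  2.39  3.03  1.03  1.85]
grasp 45 0 0.14 [ 0.02  0.82 -0.35  2.22  4.01  0.51  1.66]
 place 45 0 -30 0.187 [ 0.24  0.81 -0.68  2.22  2.04  1.04 -0.98]
 place 45 0 -15 0.131 [ 0.53  0.89 -0.89  2.28  2.29  1.02 -0.76]
 place 45 0 0 0.12 [ 0.59  0.83 -0.75  2.29  2.61  0.75 -0.76]
grasp 45 1 0.209 [ 0.6   1.22 -1.19  2.19  2.16  0.4   0.68]
 place 45 1 -30 0.175 [-0.03  0.74 -0.32  2.23  2.09  0.84  1.97]
 place 45 1 -15 0.118 [ 0.22  0.75 -0.48  2.3   2.42  0.82  2.06]
 place 45 1 0 0.1 [ 0.14  0.71 -0.17  2.32  3.03  0.67  1.75]
grasp 50 0 0.15 [ 0.12  0.89 -0.42  2.23  3.98  0.57  1.78]
 place 50 0 -30 0.23 [ 0.43  0.87 -0.91  2.17  1.94  1.08 -0.76]
 place 50 0 -15 0.171 [ 0.41  0.77 -0.71  2.24  2.2   0.78 -0.77]
 place 50 0 0 0.167 [ 0.61  0.8  -0.79  2.24  2.42  0.63 -0.59]
grasp 50 1 0.196 [ 0.66  1.31 -1.21  2.21  2.32  0.39  0.63]
 place 50 1 -30 0.198 [-0.3   0.69  0.07  2.21  2.13  0.51  1.86]
 place 50 1 -15 0.146 [-0.14  0.67  0.01  2.26  2.62  0.51  1.72]
 place 50 1 0 0.137 [-0.07  0.68  0.1   2.28  3.25  0.51  1.44]
```

```bash
cat > sim.py <<'E'
from ik import *
def sim(q,rowlist):
    """predict local IK with clamped joints; commanded pose chain from rows"""
    q=np.array(q,float); p,M=fk2(q,X)
    for r in rowlist:
        r=np.array(r,float); p=p+M@(r[:3]*.02); M=M@R.from_rotvec(np.radians(6)*r[3:6]).as_matrix()
        f=lambda x:np.r_[(fk2(x,X)[0]-p)*5,R.from_matrix(fk2(x,X)[1].T@M).as_rotvec(),1e-3*(x-q)]
        s=least_squares(f,np.clip(q,lo+1e-4,hi-1e-4),bounds=(lo,hi)); q=s.x
    e=f(q); return q,np.linalg.norm(e[:3]/5),np.linalg.norm(e[3:6])
E
python3 - <<'E'
from sim import *; from h import now
o,p,M=now(); q=o['qpos']
print(ik(np.r_[.5286,.281,.13],frame(66,45)@F,1,q0=q), ik(np.r_[.5286,.281,.0158],frame(66,45)@F,1,q0=q))
r=[-0.02, 0.34, 0.34, -0.49, -0.07, -0.25]
q1,a,b=sim(q,[r]*10);print(q1.round(3),a,b)
E
```

```text
(np.float64(-1.2520329970795347), array([ 0.69851061,  1.06654135, -1.42237304,  2.18672283,  1.60553294,
        0.4321892 ,  1.05341425]), np.float64(0.0531691478391646), np.float64(6.0959911008964145e-05)) (np.float64(-0.9756269150876575), array([ 0.5608696 ,  1.15518946, -1.11808565,  2.19421662,  2.30475974,
        0.32831786,  0.49789006]), np.float64(0.19018966876505583), np.float64(1.7838449994222712e-05))
[ 0.584  0.873 -1.162  2.198  1.885  0.16   0.706] 1.1184271303210857e-07 1.809999111698777e-06
```

Call:
move_arm(plan=[[[-0.02,0.34,0.34,-0.49,-0.07,-0.25,1],[-0.02,0.34,0.34,-0.49,-0.07,-0.25,1],[-0.02,0.34,0.34,-0.49,-0.07,-0.25,1],[-0.02,0.34,0.34,-0.49,-0.07,-0.25,1],[-0.02,0.34,0.34,-0.49,-0.07,-0.25,1],[-0.02,0.34,0.34,-0.49,-0.07,-0.25,1],[-0.02,0.34,0.34,-0.49,-0.07,-0.25,1],[-0.02,0.34,0.34,-0.49,-0.07,-0.25,1],[-0.02,0.34,0.34,-0.49,-0.07,-0.25,1],[-0.02,0.34,0.34,-0.49,-0.07,-0.25,1]]])

```text
clock: 10.2
position: [0.5286, 0.2809, 0.12]
tool_rot: [-3.137, 0.788, -1.99]
force: [-0.4, 0.2, -1.0]
grip_width: 0.0853
finger_force: 0.0
```

Run:
```python
from h import *; from sim import sim
o,p,Rm=now(); print(o['qpos'],p)
G=frame(66,45)@np.diag([-1,-1,1]); g=np.r_[.5286,.281,.0158]
rows(p,Rm,g+[0,0,.05],G,6); rows(g+[0,0,.05],G,g,G,6);rows(p,Rm,g,G,10)
```

```text
[ 0.59602625  0.89127046 -1.18488416  2.19821413  1.84684812  0.18358567
  0.74999024] [0.52856968 0.28094963 0.11997187]
6 rows [0.32, 0.0, 0.32, -0.01, 0.0, -0.0] mid [0.529 0.281 0.093]
6 rows [0.29, 0.0, 0.29, 0.0, 0.0, 0.0] mid [0.529 0.281 0.041]
10 rows [0.37, 0.0, 0.37, -0.0, 0.0, -0.0] mid [0.529 0.281 0.068]
```

Exactly on target. Descend.

Call:
move_arm(plan=[[[0.41,0,0.41,0,0,0,1],[0.41,0,0.41,0,0,0,1],[0.41,0,0.41,0,0,0,1],[0.41,0,0.41,0,0,0,1],[0.41,0,0.41,0,0,0,1],[0.41,0,0.41,0,0,0,1],[0.41,0,0.41,0,0,0,1],[0.41,0,0.41,0,0,0,1],[0.41,0,0.41,0,0,0,1],[0,0,0,0,0,0,1]]])

```text
clock: 11.2
position: [0.5285, 0.2808, 0.0145]
tool_rot: [-3.139, 0.786, -1.993]
force: [-0.0, -0.0, 0.9]
grip_width: 0.0852
finger_force: 0.0
```

Call:
move_arm(plan=[[[0,0,0,0,0,0,-1],[0,0,0,0,0,0,-1],[0,0,0,0,0,0,-1],[0,0,0,0,0,0,-1],[0,0,0,0,0,0,-1],[0,0,0,0,0,0,-1],[0,0,0,0,0,0,-1],[0,0,0,0,0,0,-1],[0,0,0,0,0,0,-1],[0,0,0,0,0,0,-1]]])

```text
clock: 12.2
position: [0.5295, 0.282, 0.0173]
tool_rot: [-3.134, 0.789, -1.988]
force: [-0.8, -5.5, 15.7]
grip_width: 0.0284
finger_force: 32.7
```

Run:
```python
from h import *
from workcell import grab_frame
o,p,Rm=now(); print(o['qpos'],p,o['tool_rot'])
S=grab_frame('side');T=grab_frame('top')
c=[cv2.resize(f['color'][y:y+130,x:x+130,::-1],None,fx=3,fy=3,interpolation=cv2.INTER_CUBIC) for f,x,y in((T,190,160),(S,190,150))]
cv2.imwrite('pics/grasp.png',np.hstack(c))
```

```text
[ 0.61120602  1.23876079 -1.21844174  2.19626338  2.14764985  0.4235561
  0.70196718] [0.52953207 0.28201162 0.01730646] [-3.1343159   0.78925081 -1.98830177]
```

View pics/grasp.png

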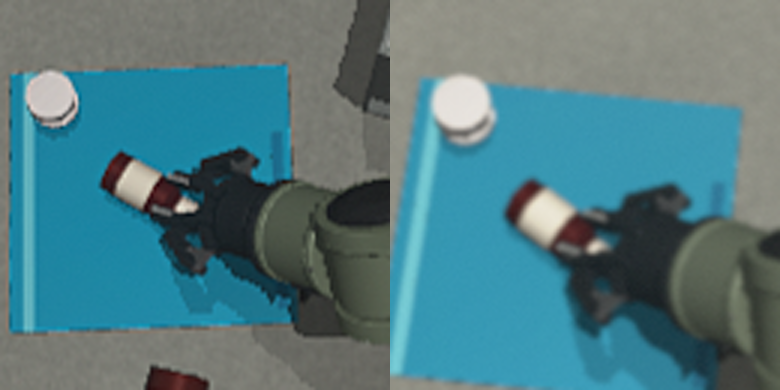

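The grip width reads 28 mm, and the picture shows the pads on the shoulder near (175,195) in the top crop. When half open they stand farther back than I allowed. I'll release, rise, and regrasp deeper at a 35° slant.

Run:
```python
from h import *; from sim import sim
o,p,Rm=now(); G=frame(66,35)@np.diag([-1,-1,1]); u=np.r_[np.cos(np.radians(-114)),np.sin(np.radians(-114)),0]
g=np.r_[.546,.320,.025]+.050*u+.021*G[:,2]; print(g)
up=p+[0,0,.06]
rows(p,Rm,up,Rm,5); rows(up,Rm,g+[0,0,.06],G,5); rows(g+[0,0,.06],G,g,G,6)
```

```text
[0.53056235 0.28532648 0.00779781]
5 rows [-0.43, -0.0, -0.42, 0.0, 0.0, 0.0] mid [0.529 0.282 0.041]
5 rows [0.04, 0.0, 0.09, -0.01, 0.34, 0.0] mid [0.53  0.284 0.074]
6 rows [0.29, 0.0, 0.41, 0.0, 0.0, 0.0] mid [0.531 0.285 0.038]
```

Call:
move_arm(plan=[[[0,0,0,0,0,0,1],[0,0,0,0,0,0,1],[0,0,0,0,0,0,1],[0,0,0,0,0,0,1],[0,0,0,0,0,0,1],[-0.42,0,-0.42,0,0,0,1],[-0.42,0,-0.42,0,0,0,1],[-0.42,0,-0.42,0,0,0,1],[-0.42,0,-0.42,0,0,0,1],[-0.42,0,-0.42,0,0,0,1]]])

```text
clock: 13.3
position: [0.5285, 0.2815, 0.0754]
tool_rot: [-3.137, 0.787, -1.991]
force: [-0.1, 1.0, -0.0]
grip_width: 0.0852
finger_force: 0.0
```

Run:
```python
from h import *; from sim import sim
from workcell import grab_frame
o,p,Rm=now(); print(p,o['tool_rot'],o['grip_width'])
G=frame(66,35)@np.diag([-1,-1,1]); g=np.r_[.5306,.2853,.0078]
rows(p,Rm,g+[0,0,.06],G,5); rows(g+[0,0,.06],G,g,G,10)
T=grab_frame('top')
cv2.imwrite('pics/re.png',cv2.resize(T['color'][160:290,190:320,::-1],None,fx=4,fy=4,interpolation=cv2.INTER_CUBIC))
```

```text
[0.52848664 0.28149071 0.0754177 ] [-3.13727428  0.78687241 -1.99111762] 0.08518986960138263
5 rows [0.02, -0.0, 0.09, -0.01, 0.34, -0.0] mid [0.529 0.283 0.072]
10 rows [0.17, 0.0, 0.25, 0.0, 0.0, 0.0] mid [0.531 0.285 0.038]
```

View pics/re.png

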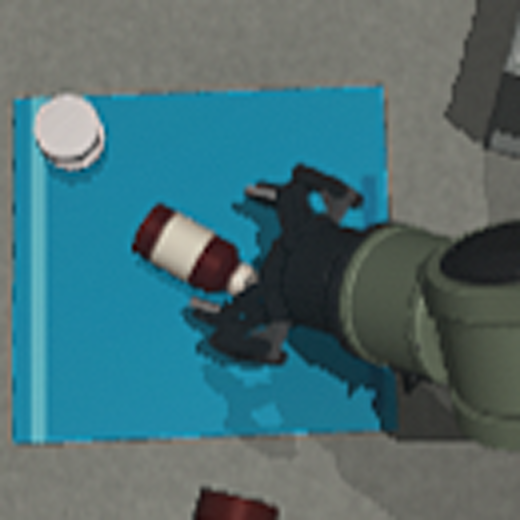

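The bottle hasn't moved (base near (148,229) in the crop), and the fingers straddle it. I'll rotate to 35° and descend.

Call:
move_arm(plan=[[[0.02,0,0.09,0,0.34,0,1],[0.02,0,0.09,0,0.34,0,1],[0.02,0,0.09,0,0.34,0,1],[0.02,0,0.09,0,0.34,0,1],[0.02,0,0.09,0,0.34,0,1],[0.34,0,0.49,0,0,0,1],[0.34,0,0.49,0,0,0,1],[0.34,0,0.49,0,0,0,1],[0.34,0,0.49,0,0,0,1],[0,0,0,0,0,0,1]]])

```text
clock: 14.35
position: [0.5298, 0.2852, 0.0175]
tool_rot: [-3.141, 0.608, -1.994]
force: [-0.7, 0.2, -0.2]
grip_width: 0.0858
finger_force: 0.0
```

Run:
```python
from h import *
o,p,Rm=now(); print(o['qpos'],p,o['tool_rot'],o['force'])
G=frame(66,35)@np.diag([-1,-1,1]); g=np.r_[.5306,.2853,.0078]
rows(p,Rm,g,G,2)
```

```text
[ 0.39783503  0.9854059  -1.03247432  2.13594295  1.83141574  0.31788517
  0.76104007] [0.52980067 0.28521221 0.01745322] [-3.14061822  0.60790323 -1.9939145 ] [-0.67365214  0.16088695 -0.24325532]
2 rows [0.13, -0.02, 0.2, -0.02, -0.01, -0.02] mid [0.53  0.285 0.013]
```

Call:
move_arm(plan=[[[0.13,-0.02,0.2,0,0,0,1],[0.13,-0.02,0.2,0,0,0,1],[0,0,0,0,0,0,-1],[0,0,0,0,0,0,-1],[0,0,0,0,0,0,-1],[0,0,0,0,0,0,-1],[0,0,0,0,0,0,-1],[0,0,0,0,0,0,-1],[0,0,0,0,0,0,-1],[0,0,0,0,0,0,-1]]], grip_force=40)

```text
clock: 15.35
position: [0.5316, 0.2854, 0.0102]
tool_rot: [-3.137, 0.609, -1.991]
force: [-3.6, -6.2, 9.7]
grip_width: 0.0386
finger_force: 38.6
```

Run:
```python
from h import *
from workcell import grab_frame
S=grab_frame('side');T=grab_frame('top')
c=[cv2.resize(f['color'][y:y+60,x:x+65,::-1],None,fx=6,fy=6,interpolation=cv2.INTER_CUBIC) for f,x,y in((T,215,200),(S,222,195))]
o,p,M=now()
print(p,[(proj(f,p).round(1)-k)*6 for f,k in((T,[215,200]),(S,[222,195]))], [(proj(f,p-.026*M[:,2]).round(1)-k)*6 for f,k in((T,[215,200]),(S,[222,195]))])
cv2.imwrite('pics/g2.png',np.hstack(c))
```

```text
[0.53157677 0.28536589 0.01021853] [array([[133.8, 136.2]]), array([[137.4, 185.4]])] [array([[156.6, 139.8]]), array([[162., 189.]])]
```

View pics/g2.png

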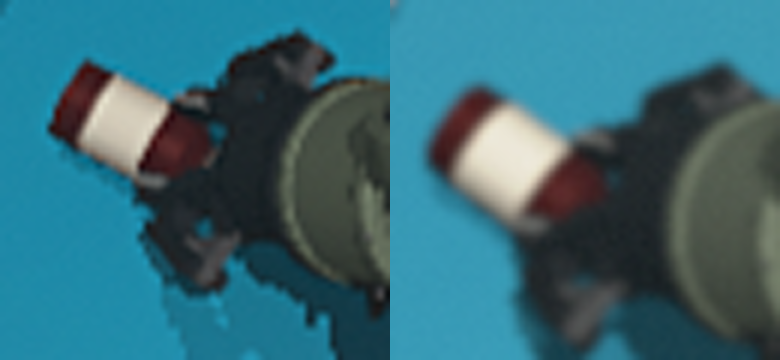

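The pale fingertips appear at (190,98) and (152,180) in the top crop, and (597,138) and (537,225) in the side crop. I'll check how far behind the TCP that is.

Run:
```python
from h import *
import pickle
T=pickle.load(open('top0.pkl','rb'));S=pickle.load(open('side0.pkl','rb'))
# fingertips by triangulation, now
for a,b in (((190,98),(597,138)),((152,180),(537,225))):
    print('tip',tri(T,(215+a[0]/6,200+a[1]/6),S,(222+(b[0]-390)/6,195+b[1]/6)))
for a,b in (((70,100),(460,125)),):
    pass
B=tri(T,(215+70/6,200+102/6),S,(222+(457-390)/6,195+125/6)); print('base',B)
o,p,M=now()
for name,(pp,MM,uv) in dict(now=(p,M,(215+171/6,200+139/6)),open=(np.r_[.5285,.2815,.0754],R.from_euler('xyz',[-3.137,.787,-1.991]).as_matrix(),(248.4,221.9))).items():
    for b in(0,.013,.026,.039): print(name,b,proj(T,pp-b*MM[:,2]).round(1),np.round(uv,1))
for z in(.005,.025,.045): print(atz(T,215+70/6,200+102/6,z),atz(S,222+67/6,195+125/6,z))
```

```text
tip (array([0.54059342, 0.25285384, 0.06654483]), np.float64(0.00020764847712024736))
tip (array([0.49648141, 0.27033775, 0.07345285]), np.float64(0.00022582698119613664))
base (array([0.53827045, 0.31409778, 0.06217854]), np.float64(0.0005235778822115027))
now 0 [[237.3 222.7]] [243.5 223.2]
now 0.013 [[239.2 223. ]] [243.5 223.2]
now 0.026 [[241.1 223.3]] [243.5 223.2]
now 0.039 [[243.  223.7]] [243.5 223.2]
open 0 [[236.9 219.4]] [248.4 221.9]
open 0.013 [[239.5 220.1]] [248.4 221.9]
open 0.026 [[242.  220.8]] [248.4 221.9]
open 0.039 [[244.6 221.5]] [248.4 221.9]
[0.55033275 0.32041182 0.005     ] [0.5561224 0.3224843 0.005    ]
[0.54607565 0.31828663 0.025     ] [0.54991598 0.31946747 0.025     ]
[0.54181855 0.31616145 0.045     ] [0.54370955 0.31645064 0.045     ]
```

Call:
move_arm(plan=[[[0,0,0,0,0,0,1],[0,0,0,0,0,0,1],[0,0,0,0,0,0,1],[0,0,0,0,0,0,1],[0,0,0.2,0,0,0,1],[0,0,0.2,0,0,0,1],[0,0,0,0,0,0,1],[0,0,0,0,0,0,1],[0,0,0,0,0,0,1],[0,0,0,0,0,0,1]]])

```text
clock: 16.45
position: [0.5335, 0.2895, 0.0032]
tool_rot: [-3.138, 0.609, -1.992]
force: [1.0, -0.3, 0.3]
grip_width: 0.0856
finger_force: 0.0
```

Call:
move_arm(plan=[[[0,0,0,0,0,0,-1],[0,0,0,0,0,0,-1],[0,0,0,0,0,0,-1],[0,0,0,0,0,0,-1],[0,0,0,0,0,0,-1],[0,0,0,0,0,0,-1],[0,0,0,0,0,0,-1],[0,0,0,0,0,0,-1],[0,0,0,0,0,0,-1],[0,0,0,0,0,0,-1]]])

```text
clock: 17.45
position: [0.5335, 0.2895, 0.0034]
tool_rot: [-3.137, 0.609, -1.992]
force: [-2.9, -5.3, 8.3]
grip_width: 0.0417
finger_force: 38.9
```

Call:
move_arm(plan=[[[0,0,0,0,0,0,1],[0,0,0,0,0,0,1],[0,0,0,0,0,0,1],[0,0,0,0,0,0,1],[0,0,0.1,0,0,0,1],[0,0,0.1,0,0,0,1],[0,0,0.1,0,0,0,1],[0,0,0.1,0,0,0,1],[0,0,0,0,0,0,1],[0,0,0,0,0,0,1]]])

```text
clock: 18.45
position: [0.5353, 0.2938, -0.0035]
tool_rot: [-3.138, 0.609, -1.992]
force: [0.3, 0.3, -0.7]
grip_width: 0.0851
finger_force: 0.0
```

Call:
move_arm(plan=[[[0,0,0,0,0,0,-1],[0,0,0,0,0,0,-1],[0,0,0,0,0,0,-1],[0,0,0,0,0,0,-1],[0,0,0,0,0,0,-1],[0,0,0,0,0,0,-1],[0,0,0,0,0,0,-1],[0,0,0,0,0,0,-1],[0,0,0,0,0,0,-1],[0,0,0,0,0,0,-1]]])

```text
clock: 19.45
position: [0.5355, 0.2937, -0.0031]
tool_rot: [-3.137, 0.609, -1.992]
force: [-2.3, -3.8, 8.6]
grip_width: 0.0426
finger_force: 38.8
```

Run:
```python
from h import *
from workcell import grab_frame
S=grab_frame('side');T=grab_frame('top')
c=[cv2.resize(f['color'][y:y+60,x:x+65,::-1],None,fx=6,fy=6,interpolation=cv2.INTER_CUBIC) for f,x,y in((T,215,200),(S,222,195))]
cv2.imwrite('pics/g3.png',np.hstack(c))
o,p,M=now(); print(o['qpos'],o['moment'])
```

```text
[ 0.3881855   1.05310764 -1.04383922  2.11701392  1.90204086  0.36586258
  0.72855289] [-0.42076559  0.18423864 -0.00665838]
```

View pics/g3.png

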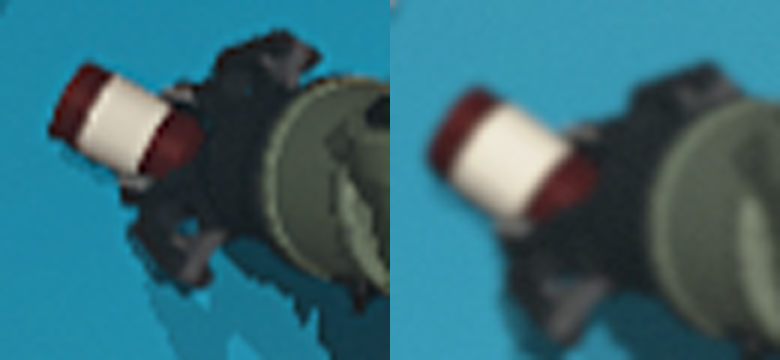

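The picture shows the pads on the body near the cap end of the paper band, with width 42.6 mm. That is a proper body grasp. Next I'll plan the placing pose.

```bash
cat > pl.py <<'E'
from sim import *; from h import now
o,p,M=now(); q=o['qpos']
u=np.r_[np.cos(np.radians(-114)),np.sin(np.radians(-114)),0]
bt=M.T@(np.r_[.547,.319,.025]-p); ct=M.T@u
np.savez('tool.npz',bt=bt,ct=ct); print('base in tool',bt,'axis',ct)
def target(hd,z,off=(0,0)):
    # rotate so ct -> up, tool z heading hd
    th=np.degrees(np.arcsin(-ct[2])); P=frame(hd,th,False)@F
    # remove residual tilt
    a=P@ct; v=np.cross(a,[0,0,1]); P=R.from_rotvec(v).as_matrix()@P
    return np.r_[.633+off[0],-.060+off[1],z]-P@bt,P
if __name__=='__main__':
    for hd in(-40,-30,-20,-10,0):
        for z in (.02,.1):
            t,P=target(hd,z); b=ik(t,P,8); print(hd,z,t.round(3), None if b is None else (b[2].round(3),b[1].round(2)))
E
python3 pl.py
```

```text
base in tool [-0.03884462 -0.00023568 -0.0071229 ] axis [ 0.82007405 -0.00450269 -0.57223971]
-40 0.02 [ 0.654 -0.078  0.048] (np.float64(0.197), array([-0.66,  0.91,  0.36,  2.21,  2.09,  0.68,  1.45]))
-40 0.1 [ 0.654 -0.078  0.128] (np.float64(0.199), array([-0.37,  0.67, -0.02,  2.21,  1.87,  0.87,  1.89]))
-30 0.02 [ 0.657 -0.074  0.048] (np.float64(0.141), array([-0.24,  0.84, -0.1 ,  2.27,  2.27,  1.  ,  1.66]))
-30 0.1 [ 0.657 -0.074  0.128] (np.float64(0.127), array([-0.28,  0.64, -0.05,  2.29,  2.16,  0.85,  1.8 ]))
-20 0.02 [ 0.659 -0.07   0.048] (np.float64(0.1), array([ 0.09,  0.86, -0.4 ,  2.32,  2.48,  1.13,  1.85]))
-20 0.1 [ 0.659 -0.07   0.128] (np.float64(0.081), array([-0.04,  0.64, -0.23,  2.34,  2.41,  0.9 ,  1.84]))
-10 0.02 [ 0.661 -0.065  0.048] (np.float64(0.075), array([ 0.24,  0.87, -0.44,  2.35,  2.72,  1.09,  1.93]))
-10 0.1 [ 0.661 -0.065  0.128] (np.float64(0.062), array([ 0.24,  0.65, -0.45,  2.36,  2.63,  0.9 ,  1.96]))
0 0.02 [ 0.661 -0.06   0.048] (np.float64(0.062), array([0.01, 0.85, 0.  , 2.36, 3.15, 1.03, 1.56]))
0 0.1 [ 0.661 -0.06   0.128] (np.float64(0.051), array([ 0.07,  0.63, -0.07,  2.37,  3.12,  0.82,  1.62]))
```

Call:
move_arm(plan=[[[0,0,0,0,0,0,-1],[-0.29,0,-0.41,0,0,0,-1],[-0.29,0,-0.41,0,0,0,-1],[-0.29,0,-0.41,0,0,0,-1],[-0.29,0,-0.41,0,0,0,-1],[-0.29,0,-0.41,0,0,0,-1],[-0.29,0,-0.41,0,0,0,-1],[-0.29,0,-0.41,0,0,0,-1],[-0.29,0,-0.41,0,0,0,-1],[-0.29,0,-0.41,0,0,0,-1]]], grip_force=60)

```text
clock: 20.55
position: [0.5351, 0.2944, 0.0874]
tool_rot: [-3.137, 0.608, -1.991]
force: [0.5, 0.5, -2.4]
grip_width: 0.042
finger_force: 60.3
```

```bash
cat > path.py <<'E'
from sim import *; from h import now,rows
d=np.load('tool.npz'); bt,ct=d['bt'],d['ct']
def target(base,hd,tilt=0):
    """tilt deg: lean bottle (cap back towards robot)"""
    th=np.degrees(np.arcsin(-ct[2])); P=frame(hd,th,False)@F
    P=R.from_rotvec(np.cross(P@ct,[0,0,1])).as_matrix()@P
    h=np.radians(hd); ax=np.array([-np.sin(h),np.cos(h),0])
    P=R.from_rotvec(-ax*np.radians(tilt)).as_matrix()@P if tilt else P
    return np.array(base)-P@bt,P
def seg(q,p1,R1,n):
    p0,R0=fk2(q,X); s=R.from_matrix(R0.T@R1).as_rotvec()/n
    Mx=sum(R.from_rotvec(s*i).as_matrix() for i in range(n)); V=np.linalg.solve(Mx,R0.T@(np.array(p1)-p0))
    r=np.r_[V/.02,np.degrees(s)/6]; q1,a,b=sim(q,[r]*n)
    print(n,r.round(2).tolist(),'q',q1.round(2),'err',round(a,4),round(b,3)); return q1
E
python3 - <<'E'
from path import *
o,p,M=now(); 
print('tiltsign', (target([0,0,0],-20,20)[1]@ct).round(2))
for hd,st in((-25,0),(-25,25),(-35,0),(-35,20)):
    print(hd,st); q=o['qpos']
    q=seg(q,*target([.57,.10,.14],(66+180+hd)/2-90 if 0 else 20,50),20)
    q=seg(q,*target([.565,-.042,.05],hd,st),20)
    q=seg(q,*target([.633,-.06,.03],hd,0),10)
E
```

```text
tiltsign [-0.32  0.12  0.94]
-25 0
20 [0.7, -0.09, 0.01, 0.73, 0.5, -1.04] q [-1.1   2.1   0.76  2.43  1.88  1.93 -0.1 ] err 0.0064 0.053
20 [-0.22, 0.42, 0.08, -0.39, -0.42, 0.06] q [ 0.62  1.37 -1.4   2.43  2.33  1.91  2.52] err 0.0 0.0
10 [0.12, -0.06, 0.34, -0.0, -0.0, -0.0] q [ 0.62  1.27 -1.24  2.27  2.38  1.65  2.52] err 0.0 0.0
-25 25
20 [0.7, -0.09, 0.01, 0.73, 0.5, -1.04] q [-1.1   2.1   0.76  2.43  1.88  1.93 -0.1 ] err 0.0064 0.053
20 [-0.21, 0.39, 0.0, -0.39, -0.22, -0.02] q [-0.32  1.22 -0.3   2.43  2.14  1.93  1.34] err 0.007 0.048
10 [0.02, -0.05, 0.42, 0.04, -0.44, -0.01] q [ 0.05  0.84 -0.42  2.29  2.33  1.13  1.87] err 0.0 0.0
-35 0
20 [0.7, -0.09, 0.01, 0.73, 0.5, -1.04] q [-1.1   2.1   0.76  2.43  1.88  1.93 -0.1 ] err 0.0064 0.053
20 [-0.2, 0.44, 0.11, -0.48, -0.4, 0.07] q [ 0.45  1.2  -1.24  2.35  2.11  1.86  2.21] err 0.0 0.0
10 [0.11, -0.12, 0.33, -0.0, -0.0, -0.0] q [ 0.5   1.22 -1.17  2.2   2.22  1.72  2.34] err 0.0 0.0
-35 20
20 [0.7, -0.09, 0.01, 0.73, 0.5, -1.04] q [-1.1   2.1   0.76  2.43  1.88  1.93 -0.1 ] err 0.0064 0.053
20 [-0.21, 0.41, 0.05, -0.47, -0.25, -0.01] q [-0.23  1.1  -0.47  2.39  2.02  1.82  1.49] err 0.0 0.0
10 [0.03, -0.12, 0.41, -0.0, -0.33, 0.0] q [ 0.03  0.86 -0.49  2.22  2.09  1.2   1.91] err 0.0 0.0
```

Run:
```python
from path import *
o,p,M=now()
def chk(base,hd,t):
    a,P=target(base,hd,t); print('   tcp',a.round(3),'cap',(a+P@(bt+.105*ct)).round(3),'lean',np.degrees(np.arccos(-P[2,2])).round())
for hd,st in((-22,-15),(-22,-35),(-35,-25)):
    print(hd,st); q=o['qpos']
    for b,h,t,n in (([.53,.20,.16],-66,-65,20),([.55,.07,.14],(-66+hd)/2,-45,20),([.565,-.042,.035],hd,st,10),([.633,-.06,.02],hd,0,10)):
        q=seg(q,*target(b,h,t),n); chk(b,h,t)
```

```text
-22 -15
20 [0.25, -0.04, -0.27, -0.15, 0.19, -0.37] q [ 0.53  0.97 -1.42  1.74  0.85  1.25  2.49] err 0.0 0.0
   tcp [0.545 0.166 0.146] cap [0.569 0.113 0.204] lean 10.0
20 [0.31, 0.11, 0.01, 0.0, 0.16, -0.18] q [ 0.58  0.98 -1.5   1.94  1.3   1.43  2.52] err 0.0112 0.151
   tcp [0.578 0.042 0.14 ] cap [0.603 0.018 0.214] lean 10.0
10 [0.2, 0.36, 0.53, 0.18, 0.38, -0.43] q [ 0.65  1.01 -1.2   2.31  2.04  1.27  2.52] err 0.0 0.0
   tcp [ 0.597 -0.055  0.055] cap [ 0.59  -0.052  0.136] lean 40.0
10 [0.19, -0.04, 0.26, 0.0, 0.25, -0.0] q [ 0.56  1.15 -1.06  2.29  2.4   1.49  2.38] err 0.0 0.0
   tcp [ 0.659 -0.071  0.048] cap [ 0.633 -0.06   0.125] lean 55.0
-22 -35
20 [0.25, -0.04, -0.27, -0.15, 0.19, -0.37] q [ 0.53  0.97 -1.42  1.74  0.85  1.25  2.49] err 0.0 0.0
   tcp [0.545 0.166 0.146] cap [0.569 0.113 0.204] lean 10.0
20 [0.31, 0.11, 0.01, 0.0, 0.16, -0.18] q [ 0.58  0.98 -1.5   1.94  1.3   1.43  2.52] err 0.0112 0.151
   tcp [0.578 0.042 0.14 ] cap [0.603 0.018 0.214] lean 10.0
10 [0.28, 0.35, 0.56, 0.1, 0.05, -0.45] q [-0.13  0.61  0.03  2.17  1.72  0.16  2.52] err 0.0048 0.0
[... 199 characters left out ...]
] cap [ 0.633 -0.06   0.125] lean 55.0
-35 -25
20 [0.25, -0.04, -0.27, -0.15, 0.19, -0.37] q [ 0.53  0.97 -1.42  1.74  0.85  1.25  2.49] err 0.0 0.0
   tcp [0.545 0.166 0.146] cap [0.569 0.113 0.204] lean 10.0
20 [0.31, 0.1, 0.01, 0.0, 0.17, -0.13] q [ 0.59  0.99 -1.5   1.89  1.24  1.45  2.52] err 0.0062 0.083
   tcp [0.575 0.039 0.14 ] cap [0.597 0.013 0.214] lean 10.0
10 [0.28, 0.3, 0.57, 0.1, 0.27, -0.3] q [ 0.26  0.68 -0.62  2.16  1.64  0.74  2.43] err 0.0 0.0
   tcp [ 0.595 -0.064  0.048] cap [ 0.601 -0.067  0.13 ] lean 30.0
10 [0.21, -0.12, 0.19, 0.0, 0.42, -0.0] q [ 0.08  0.91 -0.56  2.21  2.11  1.26  1.93] err 0.0 0.0
   tcp [ 0.656 -0.076  0.048] cap [ 0.633 -0.06   0.125] lean 55.0
```

Run:
```python
from path import *
o,p,M=now(); q0=o['qpos']; print(q0.round(2))
for hd,st in((-30,-15),(-35,-20),(-25,-10)):
    g=target([.633,-.06,.02],hd,0); bg=ik(*g,10); qg=bg[1]
    s=target([.562,-.038,.045],hd,st); bs=ik(*s,6,q0=qg); print(hd,st,qg.round(2),bg[2], bs[1].round(2),bs[2])
    qs=bs[1]; q=q0
    for k in range(1,5):
        w=q0+(qs-q0)*k/4; a,P=fk2(w,X); q=seg(q,a,P,10)
        print('   tcp',a.round(3),'base',(a+P@bt).round(3),'cap',(a+P@(bt+.105*ct)).round(3),'palm',(a-.1*P[:,2]).round(3))
    q=seg(q,*g,10)
```

```text
[ 0.38  0.81 -1.03  2.11  1.33  0.24  1.14]
-30 -15 [-0.53  0.89  0.27  2.28  2.39  0.82  1.37] 0.1283825326246395 [-0.56  0.67  0.34  2.33  2.36  0.44  1.51] 0.08599926697745097
10 [0.65, -0.0, 0.21, 0.05, 0.28, -0.38] q [ 0.27  0.84 -0.86  2.16  1.58  0.42  1.29] err 0.0 0.0
   tcp [ 0.52   0.199 -0.008] base [0.52  0.234 0.009] cap [0.503 0.136 0.042] palm [0.496 0.173 0.086]
10 [0.54, 0.04, 0.08, 0.03, 0.25, -0.39] q [ 0.19  0.83 -0.71  2.21  1.73  0.59  1.53] err 0.0 0.0
   tcp [ 0.529  0.094 -0.037] base [ 0.516  0.131 -0.033] cap [0.523 0.049 0.032] palm [0.499 0.094 0.059]
10 [0.49, 0.05, -0.05, 0.02, 0.23, -0.38] q [ 0.13  0.77 -0.59  2.25  1.85  0.72  1.8 ] err 0.0 0.0
   tcp [ 0.558  0.004 -0.007] base [ 0.534  0.034 -0.017] cap [ 0.555 -0.017  0.073] palm [0.515 0.024 0.082]
10 [0.47, 0.08, -0.14, 0.01, 0.21, -0.36] q [ 0.09  0.66 -0.49  2.3   1.97  0.82  2.08] err 0.0 0.0
   tcp [ 0.592 -0.055  0.065] base [ 0.562 -0.038  0.045] cap [ 0.586 -0.052  0.146] palm [ 0.536 -0.023  0.141]
10 [0.17, -0.08, 0.3, 0.0, 0.25, -0.0] q [ 0.03  0.87 -0.44  2.26  2.22  1.17  1.87] err 
[... 1407 characters left out ...]
04, 0.04, 0.05, 0.25, -0.41] q [ 0.24  0.75 -0.77  2.24  1.74  0.59  1.55] err 0.0 0.0
   tcp [0.536 0.091 0.003] base [0.521 0.128 0.006] cap [0.527 0.046 0.072] palm [0.5   0.09  0.097]
10 [0.45, 0.09, 0.01, 0.03, 0.24, -0.4] q [ 0.17  0.73 -0.65  2.31  1.95  0.78  1.77] err 0.0 0.0
   tcp [0.56  0.006 0.021] base [0.536 0.034 0.009] cap [ 0.554 -0.014  0.1  ] palm [0.511 0.024 0.106]
10 [0.39, 0.11, -0.03, 0.01, 0.23, -0.39] q [ 0.11  0.7  -0.53  2.37  2.15  0.95  1.98] err 0.0 0.0
   tcp [ 0.591 -0.052  0.067] base [ 0.562 -0.038  0.045] cap [ 0.579 -0.046  0.148] palm [ 0.527 -0.022  0.138]
10 [0.15, -0.05, 0.33, 0.0, 0.17, -0.0] q [ 0.1   0.88 -0.47  2.29  2.34  1.18  1.89] err 0.0 0.0
```

```bash
cat > plan1.py <<'E'
from path import *
o,p,M=now(); q0=o['qpos']; hd,st=-35,-20
qg=np.array([-.25,.84,-.12,2.23,2.13,1.0,1.7]); qg=ik(*target([.633,-.06,.02],hd,0),1,q0=qg)[1]
qs=ik(*target([.562,-.038,.045],hd,st),1,q0=np.array([-.2,.6,-.09,2.24,1.8,.52,2.11]))[1]
W=[]
for k,dz in zip(range(1,5),(.06,.10,.07,0)):
    a,P=fk2(q0+(qs-q0)*k/4,X); W.append((a+[0,0,dz],P))
W.append(target([.633,-.06,.022],hd,0))
np.savez('W.npz',a=[w[0] for w in W],P=[w[1] for w in W])
q=q0
for a,P in W: q=seg(q,a,P,10)
E
python3 plan1.py
```

```text
10 [0.38, -0.12, -0.16, 0.06, 0.23, -0.37] q [ 0.44  0.76 -1.1   2.11  1.22  0.52  1.62] err 0.0 0.0
10 [0.46, -0.05, -0.15, 0.02, 0.23, -0.37] q [ 0.48  0.68 -1.11  2.12  1.22  0.71  2.01] err 0.0 0.0
10 [0.45, 0.13, 0.12, -0.02, 0.22, -0.36] q [ 0.43  0.68 -0.99  2.16  1.45  0.83  2.21] err 0.0 0.0
10 [0.29, 0.23, 0.25, -0.05, 0.21, -0.35] q [ 0.36  0.75 -0.84  2.21  1.75  0.97  2.34] err 0.0 0.0
10 [0.19, -0.11, 0.26, 0.0, 0.33, -0.0] q [ 0.2   0.95 -0.71  2.21  2.12  1.36  2.02] err 0.0 0.0
```

Feasible with no joint limit reached. Run the first two segments.

Call:
move_arm(plan=[[[0.38,-0.12,-0.16,0.06,0.23,-0.37,-1],[0.38,-0.12,-0.16,0.06,0.23,-0.37,-1],[0.38,-0.12,-0.16,0.06,0.23,-0.37,-1],[0.38,-0.12,-0.16,0.06,0.23,-0.37,-1],[0.38,-0.12,-0.16,0.06,0.23,-0.37,-1],[0.38,-0.12,-0.16,0.06,0.23,-0.37,-1],[0.38,-0.12,-0.16,0.06,0.23,-0.37,-1],[0.38,-0.12,-0.16,0.06,0.23,-0.37,-1],[0.38,-0.12,-0.16,0.06,0.23,-0.37,-1],[0.38,-0.12,-0.16,0.06,0.23,-0.37,-1]]])

```text
clock: 21.55
position: [0.5353, 0.2088, 0.0822]
tool_rot: [-2.893, 0.315, -1.596]
force: [-0.4, -0.0, -1.0]
grip_width: 0.0419
finger_force: 60.1
```

Call:
move_arm(plan=[[[0.46,-0.05,-0.15,0.02,0.23,-0.37,-1],[0.46,-0.05,-0.15,0.02,0.23,-0.37,-1],[0.46,-0.05,-0.15,0.02,0.23,-0.37,-1],[0.46,-0.05,-0.15,0.02,0.23,-0.37,-1],[0.46,-0.05,-0.15,0.02,0.23,-0.37,-1],[0.46,-0.05,-0.15,0.02,0.23,-0.37,-1],[0.46,-0.05,-0.15,0.02,0.23,-0.37,-1],[0.46,-0.05,-0.15,0.02,0.23,-0.37,-1],[0.46,-0.05,-0.15,0.02,0.23,-0.37,-1],[0.46,-0.05,-0.15,0.02,0.23,-0.37,-1]]])

```text
clock: 22.55
position: [0.5471, 0.1144, 0.0983]
tool_rot: [-2.827, -0.026, -1.289]
force: [0.1, -0.4, -2.2]
grip_width: 0.0419
finger_force: 60.1
```

Run:
```python
from path import *
o,p,M=now(); print(p,o['qpos'].round(2),o['grip_width'])
w=np.load('W.npz'); q=o['qpos']; print(w['a'][1])
for i in(2,3,4): q=seg(q,w['a'][i],w['P'][i],10)
```

```text
[0.54712763 0.11444661 0.09830547] [ 0.48  0.69 -1.11  2.12  1.23  0.72  2.01] 0.041855053505537164
[0.54579247 0.11489171 0.100084  ]
10 [0.44, 0.13, 0.11, -0.02, 0.22, -0.35] q [ 0.43  0.68 -0.99  2.16  1.45  0.83  2.21] err 0.0 0.0
10 [0.29, 0.23, 0.25, -0.05, 0.21, -0.35] q [ 0.37  0.75 -0.84  2.21  1.75  0.97  2.34] err 0.0 0.0
10 [0.19, -0.11, 0.26, 0.0, 0.33, -0.0] q [ 0.2   0.95 -0.71  2.21  2.12  1.36  2.02] err 0.0 0.0
```

My simulated IK matches the robot. Continue to staging and view there.

Call:
move_arm(plan=[[[0.44,0.13,0.11,-0.02,0.22,-0.35,-1],[0.44,0.13,0.11,-0.02,0.22,-0.35,-1],[0.44,0.13,0.11,-0.02,0.22,-0.35,-1],[0.44,0.13,0.11,-0.02,0.22,-0.35,-1],[0.44,0.13,0.11,-0.02,0.22,-0.35,-1],[0.44,0.13,0.11,-0.02,0.22,-0.35,-1],[0.44,0.13,0.11,-0.02,0.22,-0.35,-1],[0.44,0.13,0.11,-0.02,0.22,-0.35,-1],[0.44,0.13,0.11,-0.02,0.22,-0.35,-1],[0.44,0.13,0.11,-0.02,0.22,-0.35,-1]]])

```text
clock: 23.55
position: [0.5668, 0.0234, 0.0854]
tool_rot: [-2.904, -0.351, -0.994]
force: [-0.2, 1.1, -1.5]
grip_width: 0.0419
finger_force: 60.2
```

Call:
move_arm(plan=[[[0.29,0.23,0.25,-0.05,0.21,-0.35,-1],[0.29,0.23,0.25,-0.05,0.21,-0.35,-1],[0.29,0.23,0.25,-0.05,0.21,-0.35,-1],[0.29,0.23,0.25,-0.05,0.21,-0.35,-1],[0.29,0.23,0.25,-0.05,0.21,-0.35,-1],[0.29,0.23,0.25,-0.05,0.21,-0.35,-1],[0.29,0.23,0.25,-0.05,0.21,-0.35,-1],[0.29,0.23,0.25,-0.05,0.21,-0.35,-1],[0.29,0.23,0.25,-0.05,0.21,-0.35,-1],[0.29,0.23,0.25,-0.05,0.21,-0.35,-1]]])

```text
clock: 24.55
position: [0.5902, -0.0587, 0.0621]
tool_rot: [-3.138, -0.617, -0.613]
force: [0.2, -0.8, -1.5]
grip_width: 0.0422
finger_force: 60.2
```

Run:
```python
from path import *
import h,cv2
from workcell import grab_frame
o,p,M=now(); print(p,o['qpos'].round(2),o['grip_width'])
w=np.load('W.npz'); q=seg(o['qpos'],w['a'][4],w['P'][4],10)
S=grab_frame('side');T=grab_frame('top')
c=[]
for f,x,y in((T,310,130),(S,330,140)):
    im=f['color'][y:y+130,x:x+100,::-1]; im=cv2.resize(im,None,fx=4,fy=4,interpolation=cv2.INTER_CUBIC)
    pts=h.proj(f,[p+M@bt,p+M@(bt+.105*ct),[.633,-.06,.006]])
    for a in pts: cv2.circle(im,tuple(int(v) for v in (a-[x,y])*4),3,(0,255,0),-1)
    c.append(im)
cv2.imwrite('pics/stage.png',np.hstack(c)[:, :800])
```

```text
[ 0.59020215 -0.05865903  0.06209305] [ 0.36  0.75 -0.84  2.22  1.75  0.97  2.33] 0.042156278794432525
10 [0.18, -0.12, 0.27, 0.0, 0.33, 0.0] q [ 0.2   0.95 -0.71  2.21  2.12  1.36  2.02] err 0.0 0.0
```

View pics/stage.png

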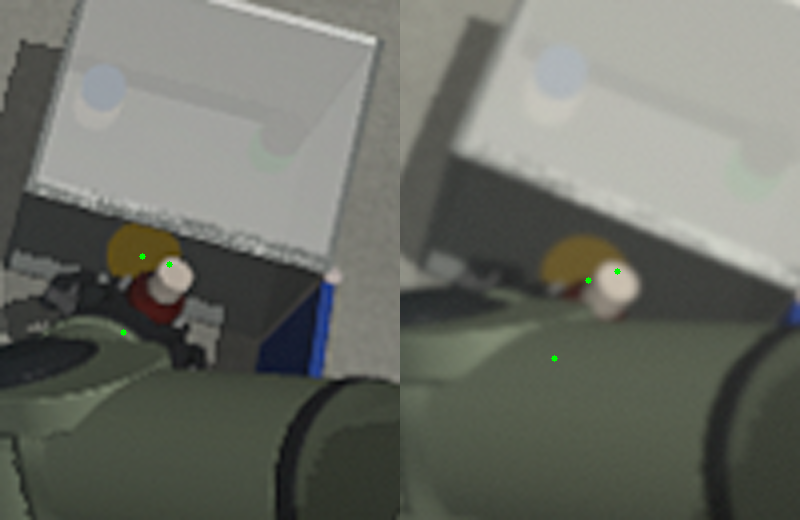

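The picture shows the bottle held in the opening with its cap disc near (177,270) in the top crop, against a prediction of (169,264). In the side crop it is (622,280) against (617,271). The jars haven't moved. I'll quantify the offset.

Run:
```python
from path import *
import h,pickle
T=pickle.load(open('top0.pkl','rb'));S=pickle.load(open('side0.pkl','rb'))
o,p,M=now(); c=p+M@(bt+.105*ct); print('pred cap',c.round(4))
a=(310+177/4,130+270/4);b=(330+222/4,140+280/4)
print(h.tri(T,a,S,b)); print(h.atz(T,*a,c[2]),h.atz(S,*b,c[2]))
d=(h.atz(T,*a,c[2])+h.atz(S,*b,c[2]))/2-c; print('tool-frame delta',M.T@d)
```

```text
pred cap [ 0.5899 -0.0583  0.1439]
(array([ 0.58717929, -0.06295169,  0.13989986]), np.float64(0.002319004994020453))
[ 0.58639984 -0.06341479  0.14388334] [ 0.58540615 -0.06118261  0.14388334]
tool-frame delta [-0.00076951  0.00555365 -0.0005638 ]
```

Run:
```python
from path import *
bt[1]+=.003; np.savez('tool.npz',bt=bt,ct=ct)
o,p,M=now(); q=seg(o['qpos'],*target([.633,-.06,.02],-35,0),10)
q=seg(q,*target([.633,-.06,.005],-35,0),10)
```

```text
10 [0.18, -0.13, 0.28, 0.0, 0.33, 0.0] q [ 0.19  0.96 -0.71  2.2   2.12  1.36  2.02] err 0.0 0.0
10 [-0.06, 0.0, 0.04, 0.0, 0.0, 0.0] q [ 0.19  0.99 -0.7   2.2   2.14  1.38  2.  ] err 0.0 0.0
```

Call:
move_arm(plan=[[[0.18,-0.13,0.28,0,0.33,0,-1],[0.18,-0.13,0.28,0,0.33,0,-1],[0.18,-0.13,0.28,0,0.33,0,-1],[0.18,-0.13,0.28,0,0.33,0,-1],[0.18,-0.13,0.28,0,0.33,0,-1],[0.18,-0.13,0.28,0,0.33,0,-1],[0.18,-0.13,0.28,0,0.33,0,-1],[0.18,-0.13,0.28,0,0.33,0,-1],[0.18,-0.13,0.28,0,0.33,0,-1],[0.18,-0.13,0.28,0,0.33,0,-1]]])

```text
clock: 25.65
position: [0.658, -0.0737, 0.0472]
tool_rot: [-3.132, -0.962, -0.621]
force: [-0.6, 0.2, -1.7]
grip_width: 0.0418
finger_force: 60.2
```

Run:
```python
from path import *
o,p,M=now(); print(p,(p+M@bt).round(4),(M@ct).round(3),o['force'],o['moment'])
q=seg(o['qpos'],*target([.633,-.06,.009],-35,0),10)
```

```text
[ 0.65800835 -0.07374792  0.04719241] [ 0.6336 -0.0597  0.0194] [-0.001 -0.001  1.   ] [-0.55322862  0.20599971 -1.66775267] [0.70554306 0.9343226  0.02057216]
10 [-0.05, 0.0, 0.03, 0.0, -0.0, -0.0] q [ 0.19  0.98 -0.7   2.2   2.13  1.37  2.  ] err 0.0 0.0
```

Call:
move_arm(plan=[[[-0.04,0,0.03,0,0,0,-1],[-0.04,0,0.03,0,0,0,-1],[-0.04,0,0.03,0,0,0,-1],[-0.04,0,0.03,0,0,0,-1],[-0.04,0,0.03,0,0,0,-1],[-0.04,0,0.03,0,0,0,-1],[-0.04,0,0.03,0,0,0,-1],[-0.04,0,0.03,0,0,0,-1],[0,0,0,0,0,0,-1],[0,0,0,0,0,0,-1]]])

```text
clock: 26.65
position: [0.6584, -0.0743, 0.0402]
tool_rot: [-3.133, -0.963, -0.621]
force: [-2.4, -0.2, 9.2]
grip_width: 0.042
finger_force: 60.6
```

Run:
```python
from path import *
import h,cv2
from workcell import grab_frame
o,p,M=now(); print((p+M@bt).round(4),o['force'])
c=p+M@(bt+.105*ct)
for n in('top','side'):
    f=grab_frame(n); im=f['color'].astype(int); u=h.proj(f,c)[0]; x,y=u.round().astype(int)
    w=im[y-14:y+15,x-14:x+15]; m=((w.max(2)-w.min(2)<45)&(w.min(2)>120)).astype(np.uint8)
    _,L,st,ce=cv2.connectedComponentsWithStats(m)
    k=[(s[4],(cc+[x-14,y-14]).round(1)) for s,cc in zip(st[1:],ce[1:]) if s[4]>15]
    print(n,u.round(1),k,[h.atz(f,*a[1],.117).round(4) for a in k])
```

```text
[ 0.634  -0.0604  0.0124] [-2.41302858 -0.15347414  9.19033233]
top [351.4 184.4] [(np.int32(464), array([352.3, 177.7]))] [array([ 0.6548, -0.0634,  0.117 ])]
side [384.9 195.3] [(np.int32(413), array([387., 188.]))] [array([ 0.6545, -0.0637,  0.117 ])]
```

Call:
move_arm(plan=[[[0.03,0,-0.02,0,0,0,-1],[0,0,0,0,0,0,-0.1],[0,0,0,0,0,0,0.2],[0,0,0,0,0,0,0.5],[0,0,0,0,0,0,0.8],[0,0,0,0,0,0,1],[0,0,0,0,0,0,1],[0,0,0,0,0,0,1],[0,0,0,0,0,0,1],[0,0,0,0,0,0,1]]])

```text
clock: 27.75
position: [0.6579, -0.0742, 0.0399]
tool_rot: [-3.133, -0.961, -0.62]
force: [0.2, -0.1, 0.5]
grip_width: 0.0851
finger_force: 0.0
```

Run:
```python
from path import *
import h,cv2
from workcell import grab_frame
o,p,M=now(); print(p,o['force'],o['qpos'].round(2))
f=grab_frame('top'); im=f['color']; u=h.proj(f,[.633,-.06,.111])[0]; x,y=u.round().astype(int); print(u)
g=im[y-16:y+16,x-16:x+16].astype(int)
print('cols',x-16); 
for i,r in enumerate(g): print(y-16+i,' '.join('%3d'%(v.min()) for v in r))
```

```text
[ 0.65788596 -0.07415146  0.03989195] [ 0.20288674 -0.13933186  0.5075108 ] [ 0.19  0.97 -0.7   2.2   2.12  1.37  2.01]
[350.98103293 185.21330576]
cols 335
169 159 159 159 159 159 159 159 159 159 159 159 160 160 159 160 159 158 158 159 159 159 159 159 159 159 159 159 157 158 159 158 158
170 159 159 159 160 159 159 159 160 159 158 159 159 159 159 158 159 159 159 160 159 159 159 158 159 159 158 159 158 157 158 158 157
171 158 159 159 159 159 158 159 158 160 159 159 159 158 160 159 158 160 159 159 159 158 159 159 159 159 159 159 159 159 158 158 158
172 159 159 160 159 159 159 159 159 160 159 159 159 159 159 159 160 160 159 160 158 160 160 159 159 158 160 158 160 158 159 158 158
173 161 160 160 159 158 159 159 159 159 159 158 159 159 159 159 159 159 159 159 158 158 159 159 160 159 159 158 159 159 159 160 159
174 160 160 160 161 160 159 159 159 159 159 158 160 159 160 159 159 160 159 160 160 159 160 158 159 159 159 159 159 159 160 159 158
175 160 161 161 161 161 161 160 160 159 159 159 159 158 158 160 159 158 159 159 159 158 159 159 159 159 159 159 159 159 160 158 159
176 161 162 161 161
[... 2580 characters left out ...]
  48  50  49  50  51  50  49  48  50  51
196  36  41  34  34  30  44  70  78  77  76  65  58  56  56  62  65  65  27  21  29  48  47  48  50  50  47  50  50  50  51  51  51
197  35  34  34  31  30  28  43  66  74  80  80  80  83  83  81  64  32  21  22  31  50  49  49  51  48  44  55  52  51  49  49  50
198  37  34  33  36  34  31  27  30  52  64  66  70  70  69  57  29  18  18  27  42  45  48  51  48  42  52  65  51  51  49  51  49
199  36  36  35  34  36  33  36  25  21  24  25  37  32  30  15  19  19  21  33  48  47  50  49  47  50  56  55  49  49  51  50  50
200  35  36  35  36  34  36  36  33  33  29  23  19  19  19  23  21  23  32  46  47  50  49  42  63  93  67  32  40  50  51  49  49
```

Run:
```python
from h import *
import pickle
T=pickle.load(open('top0.pkl','rb'))
a=atz(T,348.3,190.6,.088); d=a[:2]-cam(T)[2][:2]; d/=np.linalg.norm(d); print('from cap rim',a[:2]+.013*d)
for z in(.006,.04,.076,.111): print(z,proj(T,[.633,-.06,z]),proj(T,[.633-.02,-.052,z]))
# body edges rows 192: cols 339.5..353.5 at shoulder z~.06
print(atz(T,338.5,192,.06)[:2],atz(T,353.5,192,.06)[:2])
```

```text
from cap rim [ 0.63368468 -0.06188084]
0.006 [[345.70229881 194.21358029]] [[343.30982622 200.17536353]]
0.04 [[347.33177074 191.43582455]] [[344.89107584 197.52316876]]
0.076 [[349.13847643 188.355413  ]] [[346.64463317 194.58148291]]
0.111 [[350.98103293 185.21330576]] [[348.43333473 191.58031656]]
[ 0.6250706  -0.02926147] [ 0.62606481 -0.07603016]
```

The bottle's cap centre measures (0.634, -0.062), within 2 mm of the mark. Plan the retreat and the door path.

Run:
```python
from path import *
o,p,M=now(); q=o['qpos']
q=sim(q,[[0,0,-.6,0,0,0]]*5)[0]; print(q.round(2),fk2(q,X)[0].round(3))
q1,a,b=sim(q,[[0,0,-.6,0,0,0]]*5); print(q1.round(2),a,b,fk2(q1,X)[0].round(3))
q=sim(q1,[[-.6,0,-.6,0,0,0]]*10); print(q[0].round(2),q[1:],fk2(q[0],X)[0].round(3))
# door pushing poses: locker axes
yl=np.radians(-15.2); ex=np.r_[np.cos(yl),np.sin(yl),0]; ey=np.r_[-np.sin(yl),np.cos(yl),0]; H=np.r_[.5645,-.156,0]
print('ex',ex,'ey',ey)
for r in(.15,.18):
  for phi in(1.66,1.2,.8,.4,0):
    d=np.cos(phi)*ey-np.sin(phi)*ex; n=-(np.cos(phi)*ex+np.sin(phi)*ey)  # outward normal of outer face
    t=H+r*d+.02*n; t[2]=.15
    print(r,phi,t.round(3),end=' ')
    for psi in (-30,150):
        Rm=R.from_euler('xyz',[np.pi,0,np.radians(psi)]).as_matrix(); bb=ik(t,Rm,5); print(psi,None if bb is None else (bb[2].round(2),bb[1].round(2)),end=' ')
    print()
```

```text
[ 0.14  0.9  -0.77  2.28  2.01  1.42  1.97] [ 0.618 -0.046  0.075]
[ 0.08  0.82 -0.84  2.35  1.87  1.46  1.93] 5.869986773313181e-09 3.120385525767439e-08 [ 0.577 -0.018  0.109]
[-0.18  1.12 -1.16  2.43  1.54  1.93  1.57] (np.float64(0.0035873338353601975), np.float64(0.031830953043787615)) [0.443 0.081 0.079]
ex [ 0.96501649 -0.26218918  0.        ] ey [0.26218918 0.96501649 0.        ]
0.15 1.66 [ 0.413 -0.149  0.15 ] -30 (np.float64(0.26), array([-0.17,  0.34,  0.47,  2.14, -0.23,  0.71, -1.64])) 150 (np.float64(0.3), array([ 0.78,  0.37, -0.7 ,  2.09,  0.34,  0.78,  0.92])) 
0.15 1.2 [ 0.432 -0.083  0.15 ] -30 (np.float64(0.25), array([-0.2 ,  0.32,  0.32,  2.13, -0.15,  0.71, -1.88])) 150 (np.float64(0.3), array([ 0.67,  0.39, -0.76,  2.09,  0.37,  0.8 ,  0.73])) 
0.15 0.8 [ 0.471 -0.037  0.15 ] -30 (np.float64(0.29), array([-0.52,  0.42,  0.62,  2.07, -0.35,  0.76, -1.78])) 150 (np.float64(0.36), array([ 0.47,  0.42, -0.65,  2.02,  0.34,  0.81,  0.66])) 
0.15 0.4 [ 0.525 -0.01   0.15 ] -30 (np.float64(0.28), array([-0.54,  0.51,  0.61,  1.94, -0.39,  0.82, -1.81])) 150 (np.floa
[... 528 characters left out ...]
0.32,  0.62,  2.2 , -0.29,  0.69, -1.76])) 150 (np.float64(0.25), array([ 0.71,  0.36, -0.84,  2.15,  0.39,  0.78,  0.67])) 
0.18 0.8 [ 0.456 -0.011  0.15 ] -30 (np.float64(0.28), array([-0.62,  0.41,  0.66,  2.11, -0.37,  0.74, -1.82])) 150 (np.float64(0.34), array([ 0.61,  0.46, -0.92,  2.05,  0.49,  0.86,  0.46])) 
0.18 0.4 [0.521 0.02  0.15 ] -30 (np.float64(0.27), array([-0.62,  0.51,  0.65,  1.95, -0.41,  0.82, -1.84])) 150 (np.float64(0.47), array([ 0.38,  0.51, -0.71,  1.9 ,  0.42,  0.89,  0.5 ])) 
0.18 0 [0.592 0.023 0.15 ] -30 (np.float64(0.27), array([-0.54,  0.61,  0.6 ,  1.76, -0.43,  0.9 , -1.85])) 150 (np.float64(0.59), array([ 0.29,  0.6 , -0.62,  1.72,  0.41,  0.96,  0.56]))
```

Run:
```python
from path import *
V=lambda psi:R.from_euler('xyz',[np.pi,0,np.radians(psi)]).as_matrix()
o,p,M=now(); q0=sim(o['qpos'],[[0,0,-.65,0,0,0]]*10)[0]; print(fk2(q0,X)[0].round(3))
for psi in(20,45,75):
    print(psi); q=q0
    for a,P,n in (([.50,.03,.26],V(psi-30),10),([.44,-.08,.27],V(psi),10),([.40,-.20,.25],V(psi),10),([.40,-.20,.15],V(psi),10)): q=seg(q,a,P,n)
```

```text
[ 0.571 -0.013  0.115]
20
10 [0.01, -0.0, -0.87, 0.2, -0.9, -0.39] q [ 0.13  0.12 -0.42  2.43  1.73  0.16  2.52] err 0.0508 0.634
10 [-0.22, 0.56, -0.45, -0.02, -0.61, -0.54] q [ 0.77  0.2  -0.75  2.43  2.57  0.16  2.52] err 0.0963 0.702
10 [-0.62, 0.4, -0.41, 0.21, -0.63, -0.07] q [ 0.93  0.24 -0.58  2.43  2.93  0.16  2.52] err 0.0985 0.672
10 [-0.31, -0.29, 0.04, 0.35, -0.53, -0.03] q [ 0.52  0.4  -0.18  2.43  2.89  0.16  2.52] err 0.0778 0.474
45
10 [0.02, -0.03, -0.87, 0.4, -0.86, -0.77] q [ 0.21  0.16 -0.47  2.43  2.2   0.16  2.52] err 0.0564 0.667
10 [-0.48, 0.38, -0.5, 0.22, -0.6, -0.54] q [ 0.77  0.21 -0.67  2.43  3.12  0.16  2.52] err 0.0997 0.716
10 [-0.7, 0.04, -0.44, 0.46, -0.51, -0.0] q [ 0.63  0.17 -0.17  2.43  4.41  0.16  1.52] err 0.0779 0.62
10 [-0.12, -0.29, 0.12, 0.48, -0.35, 0.0] q [0.05 0.37 0.37 2.43 4.41 0.16 1.43] err 0.0587 0.404
75
10 [0.06, -0.06, -0.86, 0.63, -0.76, -1.23] q [ 0.19  0.18 -0.39  2.43  2.79  0.16  2.52] err 0.0632 0.691
10 [-0.61, 0.03, -0.55, 0.5, -0.45, -0.51] q [ 0.59  0.13 -0.41  2.43  4.41  0.16  1.77] err 0.0759 0.669
10 [-0.62, -0.22, -0.36, 0.59, -0.24, 0.0] q [ 0.63  0.17 -0.17  2.43  4.41  0.16  2.04] err 0.0778 0.62
10 [0.05, -0.31, 0.12, 0.59, -0.06, 0.0] q [0.05 0.37 0.37 2.43 4.41 0.16 1.95] err 0.0587 0.404
```

Call:
move_arm(plan=[[[0,0,-0.65,0,0,0,1],[0,0,-0.65,0,0,0,1],[0,0,-0.65,0,0,0,1],[0,0,-0.65,0,0,0,1],[0,0,-0.65,0,0,0,1],[0,0,-0.65,0,0,0,1],[0,0,-0.65,0,0,0,1],[0,0,-0.65,0,0,0,1],[0,0,-0.65,0,0,0,1],[0,0,-0.65,0,0,0,1]]])

```text
clock: 28.8
position: [0.5698, -0.0126, 0.115]
tool_rot: [-3.133, -0.961, -0.62]
force: [0.8, 0.3, -0.4]
grip_width: 0.0854
finger_force: 0.0
```

```bash
cat > plan2.py <<'E'
from path import *
V=lambda psi:R.from_euler('xyz',[np.pi,0,np.radians(psi)]).as_matrix()
if __name__=='__main__':
    o,p,M=now(); q0=o['qpos']; print(q0.round(2))
    best=None
    for psi in(-150,-180,150):
      qA=ik(np.r_[.47,.02,.28],V(psi),1,q0=np.array([.5,.35,-.7,2.0,.5,.7,.9])); 
      if qA is None: print(psi,None); continue
      qA=qA[1]; print(psi,'qA',qA.round(2)); q=q0
      for k in range(1,4):
        a,P=fk2(q0+(qA-q0)*k/3,X); q=seg(q,a,P,10); print('   tcp',a.round(3),'palm',(a-.1*P[:,2]).round(3))
      for a in([.39,-.10,.28],[.385,-.20,.25],[.385,-.20,.15]): q=seg(q,a,V(psi),10)
E
python3 plan2.py
```

```text
[ 0.07  0.81 -0.86  2.37  1.85  1.46  1.93]
-150 qA [ 0.62  0.3  -0.97  1.85  0.27  1.13  1.65]
10 [0.28, 0.55, 0.01, -0.44, -0.13, 0.52] q [ 0.28  0.66 -0.94  2.19  1.33  1.38  1.83] err 0.0 0.0
   tcp [ 0.502 -0.109  0.15 ] palm [ 0.476 -0.044  0.221]
10 [0.04, 0.25, -0.28, -0.34, -0.23, 0.57] q [ 0.5   0.51 -1.03  2.02  0.84  1.29  1.7 ] err 0.0 0.0
   tcp [ 0.447 -0.081  0.19 ] palm [ 0.45  -0.038  0.281]
10 [-0.35, 0.19, -0.57, -0.27, -0.33, 0.53] q [ 0.74  0.36 -1.15  1.85  0.36  1.16  1.56] err 0.0 0.0
   tcp [0.47 0.02 0.28] palm [0.47 0.02 0.38]
10 [0.65, -0.32, -0.0, -0.0, -0.0, -0.0] q [ 1.18  0.2  -1.2   1.99  0.21  1.09  1.98] err 0.0 0.0
10 [0.27, -0.42, 0.15, -0.0, -0.0, -0.0] q [ 1.27  0.31 -1.11  1.97  0.32  1.05  2.11] err 0.0 0.0
10 [0.0, -0.0, 0.5, -0.0, -0.0, -0.0] q [ 1.13  0.45 -1.    2.1   0.51  0.85  1.93] err 0.0 0.0
-180 qA [ 0.53  0.27 -0.84  1.86  0.23  1.11  1.17]
10 [0.34, 0.57, 0.02, -0.47, -0.08, 0.67] q [ 0.28  0.66 -0.94  2.19  1.32  1.4   1.67] err 0.0 0.0
   tcp [ 0.498 -0.114  0.151] palm [ 0.473 -0.047  0.221]
10 [0.1, 0.25, -0.27, -0.4, -0.14, 
[... 666 characters left out ...]
 -0.93  2.19  1.32  1.42  1.5 ] err 0.0 0.0
   tcp [ 0.494 -0.118  0.152] palm [ 0.47  -0.05   0.221]
10 [0.17, 0.23, -0.27, -0.43, -0.04, 0.89] q [ 0.46  0.5  -0.98  2.02  0.81  1.3   1.03] err 0.0 0.0
   tcp [ 0.435 -0.087  0.19 ] palm [ 0.442 -0.041  0.279]
10 [-0.13, 0.42, -0.59, -0.47, -0.04, 0.86] q [ 0.64  0.31 -0.99  1.85  0.28  1.13  0.59] err 0.0 0.0
   tcp [0.47 0.02 0.28] palm [0.47 0.02 0.38]
10 [0.05, -0.72, -0.0, 0.0, 0.0, 0.0] q [ 0.99  0.14 -0.96  2.    0.13  1.07  1.01] err 0.0 0.0
10 [-0.23, -0.45, 0.15, -0.0, -0.0, -0.0] q [ 1.1   0.24 -0.88  1.98  0.22  1.02  1.16] err 0.0 0.0
10 [-0.0, -0.0, 0.5, -0.0, 0.0, -0.0] q [ 0.99  0.39 -0.8   2.1   0.39  0.8   1.  ] err 0.0 0.0
```

Run:
```python
from plan2 import *
o,p,M=now(); q0=o['qpos']; psi=-180
qA=ik(np.r_[.47,.02,.28],V(psi),1,q0=np.array([.5,.35,-.7,2.0,.5,.7,.9]))[1]
q=q0
for k,s in((1,[0,.06,.05]),(2,[0.01,.06,.06]),(3,[0,0,0])):
    a,P=fk2(q0+(qA-q0)*k/3,X); a=a+s; q=seg(q,a,P,10); print('   tcp',a.round(3),'palm',(a-.1*P[:,2]).round(3))
```

```text
10 [0.35, 0.37, -0.32, -0.47, -0.08, 0.67] q [ 0.2   0.6  -0.99  2.11  1.18  1.48  1.73] err 0.0 0.0
   tcp [ 0.498 -0.054  0.201] palm [0.473 0.013 0.271]
10 [0.11, 0.19, -0.31, -0.4, -0.14, 0.73] q [ 0.37  0.45 -1.01  1.9   0.7   1.42  1.4 ] err 0.0 0.0
   tcp [ 0.45  -0.024  0.25 ] palm [0.455 0.02  0.34 ]
10 [-0.16, 0.13, -0.21, -0.4, -0.21, 0.7] q [ 0.64  0.31 -1.    1.85  0.29  1.13  1.11] err 0.0 0.0
   tcp [0.47 0.02 0.28] palm [0.47 0.02 0.38]
```

Call:
move_arm(plan=[[[0.35,0.37,-0.32,-0.47,-0.08,0.67,-1],[0.35,0.37,-0.32,-0.47,-0.08,0.67,-1],[0.35,0.37,-0.32,-0.47,-0.08,0.67,-1],[0.35,0.37,-0.32,-0.47,-0.08,0.67,-1],[0.35,0.37,-0.32,-0.47,-0.08,0.67,-1],[0.35,0.37,-0.32,-0.47,-0.08,0.67,-1],[0.35,0.37,-0.32,-0.47,-0.08,0.67,-1],[0.35,0.37,-0.32,-0.47,-0.08,0.67,-1],[0.35,0.37,-0.32,-0.47,-0.08,0.67,-1],[0.35,0.37,-0.32,-0.47,-0.08,0.67,-1]]])

```text
clock: 29.8
position: [0.4963, -0.0532, 0.1997]
tool_rot: [-2.825, -0.74, -1.668]
force: [-0.4, 0.4, -0.2]
grip_width: 0.0001
finger_force: 0.0
```

Call:
move_arm(plan=[[[0.11,0.19,-0.31,-0.4,-0.14,0.73,-1],[0.11,0.19,-0.31,-0.4,-0.14,0.73,-1],[0.11,0.19,-0.31,-0.4,-0.14,0.73,-1],[0.11,0.19,-0.31,-0.4,-0.14,0.73,-1],[0.11,0.19,-0.31,-0.4,-0.14,0.73,-1],[0.11,0.19,-0.31,-0.4,-0.14,0.73,-1],[0.11,0.19,-0.31,-0.4,-0.14,0.73,-1],[0.11,0.19,-0.31,-0.4,-0.14,0.73,-1],[0.11,0.19,-0.31,-0.4,-0.14,0.73,-1],[0.11,0.19,-0.31,-0.4,-0.14,0.73,-1]]])

```text
clock: 30.8
position: [0.4484, -0.0225, 0.2495]
tool_rot: [-2.834, -0.344, -2.459]
force: [0.2, 0.3, -0.4]
grip_width: -0.0001
finger_force: 0.0
```

Run:
```python
from plan2 import *
o,p,M=now(); q=o['qpos']; print(p,q.round(2),o['clock'])
for a,n in(([.41,-.05,.28],10),([.385,-.21,.26],10),([.385,-.21,.15],10)): q=seg(q,a,V(-180),n)
```

```text
[ 0.44837633 -0.02248716  0.24945729] [ 0.37  0.45 -1.01  1.91  0.7   1.42  1.39] 30.8
10 [0.26, -0.08, -0.1, -0.39, -0.21, 0.69] q [ 0.87  0.17 -0.99  1.98  0.17  1.08  1.38] err 0.0 0.0
10 [0.13, -0.8, 0.1, -0.0, -0.0, -0.0] q [ 1.12  0.24 -0.88  1.96  0.21  1.04  1.72] err 0.0 0.0
10 [0.0, -0.0, 0.55, -0.0, -0.0, -0.0] q [ 1.01  0.4  -0.8   2.09  0.39  0.8   1.54] err 0.0 0.0
```

Call:
move_arm(plan=[[[0.26,-0.08,-0.1,-0.39,-0.21,0.69,-1],[0.26,-0.08,-0.1,-0.39,-0.21,0.69,-1],[0.26,-0.08,-0.1,-0.39,-0.21,0.69,-1],[0.26,-0.08,-0.1,-0.39,-0.21,0.69,-1],[0.26,-0.08,-0.1,-0.39,-0.21,0.69,-1],[0.26,-0.08,-0.1,-0.39,-0.21,0.69,-1],[0.26,-0.08,-0.1,-0.39,-0.21,0.69,-1],[0.26,-0.08,-0.1,-0.39,-0.21,0.69,-1],[0.26,-0.08,-0.1,-0.39,-0.21,0.69,-1],[0.26,-0.08,-0.1,-0.39,-0.21,0.69,-1]]])

```text
clock: 31.8
position: [0.4096, -0.0501, 0.2803]
tool_rot: [-3.138, -0.004, -3.141]
force: [-0.4, 0.1, 0.3]
grip_width: 0.0001
finger_force: 0.0
```

Call:
move_arm(plan=[[[0.13,-0.8,0.1,0,0,0,-1],[0.13,-0.8,0.1,0,0,0,-1],[0.13,-0.8,0.1,0,0,0,-1],[0.13,-0.8,0.1,0,0,0,-1],[0.13,-0.8,0.1,0,0,0,-1],[0.13,-0.8,0.1,0,0,0,-1],[0.13,-0.8,0.1,0,0,0,-1],[0.13,-0.8,0.1,0,0,0,-1],[0.13,-0.8,0.1,0,0,0,-1],[0.13,-0.8,0.1,0,0,0,-1]]])

```text
clock: 32.8
position: [0.3844, -0.2114, 0.2611]
tool_rot: [-3.136, -0.004, -3.138]
force: [-0.4, 0.7, 0.1]
grip_width: -0.0
finger_force: 0.0
```

Run:
```python
from plan2 import *
import h,cv2,pickle
from workcell import grab_frame
T0=pickle.load(open('top0.pkl','rb'))
o,p,M=now(); q=o['qpos']; print(p,q.round(2),o['clock'],o['tool_rot'])
q=seg(q,[.385,-.21,.15],V(-180),10)
# door location (bright blue top strip) now vs before
for f in (T0,grab_frame('top')):
    c=f['color'].astype(int); m=(c[...,2]>130)&(c[...,0]<70)&(c[...,1]<95); m[:190]=0; m[:,:340]=0; m[:,410:]=0; m[300:]=0
    v,u=np.nonzero(m); pts=np.array([h.atz(f,a,b,.212)[:2] for a,b in zip(u,v)]); k=pts[:,0]<pts[:,0].min()+.01; k2=pts[:,0]>pts[:,0].max()-.01
    print(len(u),pts[k].mean(0),pts[k2].mean(0))
```

```text
[ 0.38436999 -0.21135982  0.26107023] [ 1.13  0.24 -0.9   1.95  0.22  1.05  1.71] 32.8 [-3.13645889 -0.004252   -3.13831412]
10 [-0.01, 0.01, 0.55, -0.01, -0.0, 0.0] q [ 1.02  0.4  -0.81  2.09  0.4   0.81  1.53] err 0.0 0.0
23 [ 0.35498868 -0.11951657] [ 0.47609    -0.13945484]
3 [ 0.49560567 -0.14284684] [ 0.53221191 -0.14962174]
```

Call:
move_arm(plan=[[[0,0,0.55,0,0,0,-1],[0,0,0.55,0,0,0,-1],[0,0,0.55,0,0,0,-1],[0,0,0.55,0,0,0,-1],[0,0,0.55,0,0,0,-1],[0,0,0.55,0,0,0,-1],[0,0,0.55,0,0,0,-1],[0,0,0.55,0,0,0,-1],[0,0,0.55,0,0,0,-1],[0,0,0.55,0,0,0,-1]]])

```text
clock: 33.85
position: [0.3843, -0.2115, 0.1502]
tool_rot: [-3.136, -0.004, -3.139]
force: [0.3, -0.2, 0.3]
grip_width: 0.0001
finger_force: 0.0
```

```bash
cat > door.py <<'E'
from plan2 import *
yl=np.radians(-15.2); ex=np.r_[np.cos(yl),np.sin(yl),0]; ey=np.r_[-np.sin(yl),np.cos(yl),0]; H=np.r_[.5645,-.156,0]
def wp(phi,off=.021,r=.175,z=.15):
    d=np.cos(phi)*ey-np.sin(phi)*ex; n=-(np.cos(phi)*ex+np.sin(phi)*ey); t=H+r*d+off*n; t[2]=z; return t
E
python3 - <<'E'
from door import *
o,p,M=now(); q=o['qpos']; print(p,o['clock'])
a=p
for ph in np.linspace(1.66,0,9):
    b=wp(ph); d=M.T@(b-a); print(round(ph,2),b.round(3),'5 rows of',(d/.02/5).round(2)); a=b
    q=ik(b,V(-180),1,q0=q)[1]
print(q.round(2))
E
```

```text
[ 0.38425292 -0.21154357  0.15017726] 33.85
1.66 [ 0.389 -0.146  0.15 ] 5 rows of [-0.04  0.66 -0.  ]
1.45 [ 0.394 -0.11   0.15 ] 5 rows of [-0.06  0.36 -0.  ]
1.24 [ 0.407 -0.076  0.15 ] 5 rows of [-0.13  0.34 -0.  ]
1.04 [ 0.427 -0.045  0.15 ] 5 rows of [-0.2   0.31 -0.  ]
0.83 [ 0.453 -0.019  0.15 ] 5 rows of [-0.26  0.26 -0.  ]
0.62 [0.484 0.001 0.15 ] 5 rows of [-0.31  0.2  -0.  ]
0.42 [0.518 0.014 0.15 ] 5 rows of [-0.34  0.13 -0.  ]
0.21 [0.554 0.02  0.15 ] 5 rows of [-0.36  0.06 -0.  ]
0.0 [0.59  0.018 0.15 ] 5 rows of [-0.36 -0.02 -0.  ]
[ 0.39  0.63 -0.77  1.72  0.51  1.    1.01]
```

Call:
move_arm(plan=[[[-0.04,0.66,0,0,0,0,-1],[-0.04,0.66,0,0,0,0,-1],[-0.04,0.6,0,0,0,0,-1],[-0.04,0.4,0,0,0,0,-1],[-0.04,0.4,0,0,0,0,-1],[-0.05,0.4,0,0,0,0,-1],[-0.06,0.4,0,0,0,0,-1],[-0.06,0.4,0,0,0,0,-1],[-0.06,0.4,0,0,0,0,-1],[-0.06,0.4,0,0,0,0,-1]]])

```text
clock: 34.85
position: [0.3939, -0.1165, 0.1506]
tool_rot: [-3.136, -0.004, -3.139]
force: [0.6, -0.1, -1.0]
grip_width: -0.0001
finger_force: 0.2
```

Call:
move_arm(plan=[[[-0.1,0.35,0,0,0,0,-1],[-0.12,0.34,0,0,0,0,-1],[-0.13,0.34,0,0,0,0,-1],[-0.14,0.34,0,0,0,0,-1],[-0.16,0.33,0,0,0,0,-1],[-0.18,0.32,0,0,0,0,-1],[-0.2,0.31,0,0,0,0,-1],[-0.2,0.31,0,0,0,0,-1],[-0.21,0.3,0,0,0,0,-1],[-0.22,0.29,0,0,0,0,-1]]])

```text
clock: 35.85
position: [0.4272, -0.0519, 0.1501]
tool_rot: [-3.136, -0.004, -3.139]
force: [-0.8, -0.2, 0.0]
grip_width: -0.0
finger_force: 0.2
```

```bash
cat > dv.py <<'E'
from door import *
import h,cv2
from workcell import grab_frame
o,p,M=now(); print(p,o['clock'],o['force'].round(1))
for n in('top','side'):
    f=grab_frame(n); c=f['color'].astype(int); m=(c[...,2]>110)&(c[...,0]<.5*c[...,2])&(c[...,1]<.65*c[...,2])
    v,u=np.nonzero(m); P=np.array([h.atz(f,a,b,.212)[:2] for a,b in zip(u,v)])-H[:2]
    X_,Y_=P@ex[:2],P@ey[:2]; r=np.hypot(X_,Y_); k=(r>.05)&(r<.225)&(X_<.02)&(Y_>-.06)
    ph=np.arctan2(-X_[k],Y_[k]); print(n,k.sum(),'phi',np.percentile(ph,[10,50,90]).round(3) if k.sum() else None, 'r',np.percentile(r[k],[5,95]).round(3) if k.sum() else None)
E
python3 dv.py
```

```text
[ 0.42717115 -0.0519481   0.15006957] 35.85 [-0.8 -0.2  0. ]
top 0 phi None r None
side 0 phi None r None
```

Call:
move_arm(plan=[[[-0.24,0.3,0,0,0,0,-1],[-0.25,0.28,0,0,0,0,-1],[-0.26,0.26,0,0,0,0,-1],[-0.27,0.25,0,0,0,0,-1],[-0.28,0.24,0,0,0,0,-1],[-0.3,0.22,0,0,0,0,-1],[-0.31,0.21,0,0,0,0,-1],[-0.31,0.2,0,0,0,0,-1],[-0.31,0.19,0,0,0,0,-1],[-0.32,0.18,0,0,0,0,-1]]])

```text
clock: 36.95
position: [0.4842, -0.0054, 0.1496]
tool_rot: [-3.136, -0.004, -3.139]
force: [0.0, -1.5, 0.8]
grip_width: -0.0002
finger_force: 0.2
```

```bash
python3 dv.py
python3 - <<'E'
from door import *
import h
from workcell import grab_frame
f=grab_frame('top')['color'].astype(int)
# blue-ish pixel map in the door area
m=(f[...,2]>1.6*f[...,0])&(f[...,2]>1.3*f[...,1])&(f[...,2]>50)
print('\n'.join(''.join('#' if x else '.' for x in r[300:412]) for r in m[170:290:2]))
E
```

```text
[ 0.48419995 -0.00543759  0.14959598] 36.95 [ 0.  -1.5  0.8]
top 0 phi None r None
side 0 phi None r None
................................................................................................................
................................................................................................................
................................................................................................................
................................................................................................................
................................................................................................................
................................................................................................................
................................................................................................................
................................................................................................................
..........................................................................................
[... 5085 characters left out ...]
......................
................................................................................................................
................................................................................................................
................................................................................................................
................................................................................................................
................................................................................................................
................................................................................................................
```

Call:
move_arm(plan=[[[-0.33,0.16,0,0,0,0,-1],[-0.34,0.15,0,0,0,0,-1],[-0.34,0.13,0,0,0,0,-1],[-0.34,0.12,0,0,0,0,-1],[-0.35,0.1,0,0,0,0,-1],[-0.35,0.08,0,0,0,0,-1],[-0.36,0.06,0,0,0,0,-1],[-0.36,0.05,0,0,0,0,-1],[-0.36,0.04,0,0,0,0,-1],[-0.36,0.02,0,0,0,0,-1]]])

```text
clock: 38.1
position: [0.554, 0.0127, 0.1492]
tool_rot: [-3.136, -0.004, -3.139]
force: [-0.4, -0.5, 0.8]
grip_width: 0.0
finger_force: 0.2
```

```bash
python3 dv.py
python3 - <<'E'
from door import *
o,p,M=now(); print('finger loc in locker axes from hinge: out',((H-p)@ex).round(4),'r',((p-H)@ey).round(4))
E
```

```text
[0.55402991 0.01269617 0.14923551] 38.1 [-0.4 -0.5  0.8]
top 0 phi None r None
side 1 phi [0.248 0.248 0.248] r [0.098 0.098]
finger loc in locker axes from hinge: out 0.0541 r 0.1602
```

Call:
move_arm(plan=[[[-0.24,-0.05,0,0,0,0,-1],[-0.24,-0.05,0,0,0,0,-1],[-0.24,-0.05,0,0,0,0,-1],[-0.24,-0.05,0,0,0,0,-1],[-0.24,-0.05,0,0,0,0,-1],[-0.2,-0.05,0,0,0,0,-1],[-0.1,-0.03,0,0,0,0,-1],[0,0,0,0,0,0,-1],[0,0,0,0,0,0,-1],[0,0,0,0,0,0,-1]]])

```text
clock: 39.2
position: [0.5835, 0.006, 0.1492]
tool_rot: [-3.136, -0.004, -3.139]
force: [0.3, 0.5, -0.1]
grip_width: -0.0004
finger_force: 0.0
```

Call:
move_arm(plan=[[[-0.1,-0.03,0,0,0,0,-1],[-0.1,-0.03,0,0,0,0,-1],[-0.1,-0.03,0,0,0,0,-1],[0,0,0,0,0,0,-1],[0,0,0,0,0,0,-1],[0,0,0,0,0,0,-1],[0,0,0,0,0,0,-1],[0,0,0,0,0,0,-1],[0,0,0,0,0,0,-1],[0,0,0,0,0,0,-1]]])

```text
clock: 40.2
position: [0.5891, 0.0045, 0.1491]
tool_rot: [-3.136, -0.005, -3.139]
force: [-5.2, 1.4, 2.0]
grip_width: -0.0002
finger_force: 2.6
```

```bash
python3 dv.py
python3 - <<'E'
from door import *
o,p,M=now(); print('out',((H-p)@ex).round(4),'r',((p-H)@ey).round(4),o['force'],o['moment'])
E
```

```text
[0.58912452 0.00446589 0.14907617] 40.2 [-5.2  1.4  2. ]
top 0 phi None r None
side 65 phi [-0.002  0.03   0.061] r [0.057 0.106]
out 0.0183 r 0.1613 [-4.49763291  2.93521756  1.90490718] [0.23839725 1.0215     0.0062899 ]
```

Contact force of about 5 N means the spring catch is engaged. Keep pushing.

Call:
move_arm(plan=[[[-0.1,-0.03,0,0,0,0,-1],[-0.1,-0.03,0,0,0,0,-1],[-0.1,-0.03,0,0,0,0,-1],[-0.1,-0.03,0,0,0,0,-1],[-0.1,-0.03,0,0,0,0,-1],[0,0,0,0,0,0,-1],[0,0,0,0,0,0,-1],[0,0,0,0,0,0,-1],[0,0,0,0,0,0,-1],[0,0,0,0,0,0,-1]]])

```text
clock: 41.3
position: [0.5898, 0.004, 0.1486]
tool_rot: [-3.135, -0.022, -3.136]
force: [-80.5, 11.7, 49.0]
grip_width: -0.0
finger_force: 40.8
```

```bash
python3 dv.py
python3 - <<'E'
from door import *
o,p,M=now(); print('out',((H-p)@ex).round(4),'r',((p-H)@ey).round(4))
E
```

```text
[0.58981401 0.00400643 0.14862553] 41.3 [-80.5  11.7  49. ]
top 0 phi None r None
side 63 phi [0.001 0.032 0.069] r [0.053 0.105]
out 0.0175 r 0.161
```

Hard stop: the door is home. Back away.

Call:
move_arm(plan=[[[0.3,0.08,0,0,0,0,-1],[0.3,0.08,0,0,0,0,-1],[0.3,0.08,0,0,0,0,-1],[0.5,0.1,-0.1,0,0,0,-1],[0.5,0.1,-0.3,0,0,0,-1],[0.5,0.1,-0.5,0,0,0,-1],[0.5,0.1,-0.7,0,0,0,-1],[0.5,0.1,-0.8,0,0,0,-1],[0.5,0.1,-0.8,0,0,0,-1],[0.5,0.1,-0.8,0,0,0,-1]]])

```text
clock: 42.4
position: [0.5109, 0.0206, 0.2308]
tool_rot: [-3.136, -0.003, -3.139]
force: [-0.6, -0.0, 0.8]
grip_width: -0.0004
finger_force: 0.0
```

Call:
move_arm(plan=[[[0.3,0.9,-0.5,0,0,0,-1],[0.3,0.9,-0.5,0,0,0,-1],[0.3,0.9,-0.3,0,0,0,-1],[0.2,0.9,0,0,0,0,-1],[0,0.9,0,0,0,0,-1],[0,0.9,0,0,0,0,-1],[-0.2,0.9,0,0,0,0,-1],[-0.2,0.9,0,0,0,0,-1],[-0.2,0.9,0,0,0,0,-1],[0,0.9,0,0,0,0,-1]]])

```text
clock: 43.4
position: [0.5009, 0.2027, 0.2547]
tool_rot: [-3.137, -0.004, -3.138]
force: [-0.5, -1.0, -0.1]
grip_width: -0.0001
finger_force: 0.0
```

```bash
python3 dv.py
python3 - <<'E'
from door import *
import pickle,cv2,h
from workcell import grab_frame
for n in('top','side'):
    T0=pickle.load(open(n+'0.pkl','rb')); f=grab_frame(n)
    # jars / spool / screwdriver patches: phase correlation against the first picture
    g0,g1=[cv2.cvtColor(a['color'],cv2.COLOR_RGB2GRAY).astype(np.float32) for a in (T0,f)]
    for nm,P in dict(spool=[.62,.383,.03],screw=[.53,.47,.01],jars_=[.74,-.02,.06],jarg=[.71,-.15,.06]).items():
        x,y=h.proj(f,P)[0].astype(int); s=12
        print(n,nm,'diff',np.abs(g0-g1)[y-s:y+s,x-s:x+s].mean().round(1),end=' | ')
    print()
    x,y=h.proj(f,[.634,-.061,.111])[0].round().astype(int); print((x,y))
    # free edge of the door: where the closed door top should lie
    E=H+.2*ey; C=f['color'].astype(int)
    for k in (-.03,-.02,-.01,-.005,0,.005,.01): 
        u=h.proj(f,np.r_[(H+.2*ey+k*ex)[:2],.212])[0].round().astype(int); print(k,C[u[1],u[0]],end=' ')
    print()
E
```

```text
[0.50089119 0.20273638 0.25468043] 43.4 [-0.5 -1.  -0.1]
top 155 phi [-0.006  0.017  0.045] r [0.058 0.21 ]
side 0 phi None r None
top spool diff 10.9 | top screw diff 9.3 | top jars_ diff 11.7 | top jarg diff 11.8 | 
(np.int64(351), np.int64(185))
-0.03 [87 94 78] -0.02 [79 87 71] -0.01 [23 28 41] -0.005 [ 46  65 119] 0 [ 38  68 138] 0.005 [128 130 121] 0.01 [124 127 122] 
side spool diff 17.0 | side screw diff 16.0 | side jars_ diff 31.6 | side jarg diff 19.4 | 
(np.int64(385), np.int64(196))
-0.03 [116 125 103] -0.02 [119 128 107] -0.01 [119 128 107] -0.005 [120 129 108] 0 [121 128 109] 0.005 [120 129 109] 0.01 [120 129 108]
```

Run:
```python
from door import *
import pickle,cv2,h
from workcell import grab_frame
f=grab_frame('top'); T0=pickle.load(open('top0.pkl','rb')); c=f['color'].astype(int)
m=(c[...,2]>1.5*c[...,0])&(c[...,2]>1.25*c[...,1])&(c[...,2]>90)
v,u=np.nonzero(m); P=np.array([h.atz(f,a,b,.212)[:2] for a,b in zip(u,v)])-H[:2]
a,b=P@ex[:2],P@ey[:2]; k=(np.abs(a)<.03)&(b>.01)&(b<.225)
for lo_ in np.arange(.01,.22,.03):
    s=k&(b>=lo_)&(b<lo_+.03); print(round(lo_,2),s.sum(),a[s].mean().round(4) if s.any() else None)
print('strip slope rad',np.polyfit(b[k],a[k],1))
def shift(g0,g1,x,y,s=11,w=5):
    t=g0[y-s:y+s,x-s:x+s]; r=cv2.matchTemplate(g1[y-s-w:y+s+w,x-s-w:x+s+w],t,cv2.TM_CCOEFF_NORMED); _,v,_,l=cv2.minMaxLoc(r); return np.array(l)-w,round(v,3)
for nm,Pt in dict(spool=[.62,.383,.03],screw=[.50,.47,.01],jar_w=[.74,-.02,.05],jar_g=[.71,-.14,.05],mat=[.45,.4,.003]).items():
    x,y=h.proj(T0,Pt)[0].round().astype(int); print(nm,(x,y),shift(T0['color'],f['color'],x,y))
# roof front edge in the first picture vs nominal
cv2.imwrite('pics/final.png',cv2.resize(f['color'][110:290,190:430,::-1],None,fx=3,fy=3))
x,y=351,187
g=c[y-14:y+8,x-14:x+15].min(2)
for i,r in enumerate(g): print(y-14+i,' '.join('%3d'%w for w in r))
```

```text
0.01 34 -0.0012
0.04 32 -0.0012
0.07 34 -0.0018
0.1 35 -0.0016
0.13 35 -0.0018
0.16 33 -0.0021
0.19 33 -0.0023
strip slope rad [-0.00645227 -0.00096051]
spool (np.int64(207), np.int64(193)) (array([0, 0]), 1.0)
screw (np.int64(178), np.int64(231)) (array([0, 0]), 0.999)
jar_w (np.int64(335), np.int64(158)) (array([0, 0]), 0.995)
jar_g (np.int64(373), np.int64(168)) (array([0, 0]), 0.986)
mat (np.int64(200), np.int64(248)) (array([0, 0]), 0.999)
173 158 157 158 159 157 158 158 158 158 157 159 158 158 158 158 157 158 158 157 159 158 157 157 158 158 158 158 158 159
174 160 160 158 158 157 157 157 158 159 159 157 158 158 159 157 158 159 158 157 159 157 157 158 159 158 158 158 158 157
175 159 160 160 161 158 158 158 157 157 158 158 158 158 157 158 158 157 158 158 158 157 159 159 158 157 159 158 159 158
176 159 160 161 159 160 159 158 159 157 158 157 159 157 158 158 157 158 158 158 158 157 158 158 157 158 158 158 158 158
177 160 159 159 160 160 159 159 160 159 158 158 157 158 157 158 157 158 158 158 159 158 158 158 158 158 158 156 159 157
178 157 157 160 159 159 158 158 159 160 159 159 158
[... 1288 characters left out ...]
  27  26  25  26  24  31  42  50  49  48  52  50  45  37  35  36  43  69 107 130 119 113 115 124 132
190  26  28  26  28  28  27  26  26  26  23  22  25  25  34  44  50  50  49  50  48  43  39  32  30  48  81 114 125 110
191  25  27  28  25  27  29  26  25  26  28  28  27  27  28  27  24  30  39  47  49  49  50  50  47  40  36  29  30  72
192  26  25  27  26  26  29  25  27  29  26  27  26  27  27  26  26  25  24  25  26  31  44  49  52  49  49  52  46  36
193  25  25  30  26  27  28  26  29  26  27  27  27  27  26  29  28  29  25  29  25  26  25  23  29  34  45  50  52  50
194  23  25  26  28  25  27  26  27  28  26  28  27  26  27  26  27  26  28  26  28  28  28  28  27  24  23  24  31  39
```

```bash
python3 -c "
from workcell import job_done; print(job_done())"
```

```text
the job is handed in; nothing more can be done
None
```

I stood the flux bottle on the yellow mark, pushed the door to its hard stop, and handed the job in at 43 s of 72. By camera the bottle is within about 2 mm of the mark and the bystanders had not moved. The one worry is a brief 80 N force along x at the wrist when the door hit its stop: it is under the 120 N limit, but it breaks the 40 N limit if the gripper's body took any of it. No verdict was returned.

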